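Lever a swollen insert out of a plywood jig

ROBOT

A 7-joint arm with a two-finger parallel gripper is mounted at the origin on the work surface. World frame = base frame: x ahead of the robot, y to its left, z up, the work surface at z = 0. Lengths are in m, angles in rad, forces in N, time in s.
With the tool pointing down it reaches from about 0.4 to 0.85 m from the base axis. Payload 10.4 kg.
Tool frame: the origin (TCP) lies at the very end of the fingers, on their centre line; the grasp point (between the pads) lies 19 mm behind it; y points along the fingers, x is the direction in which the jaws open and shut, and the axes are right-handed (so a half turn about y gives the same grasp; the last joint's range is limited). The gripper opens to 87 mm and grips with 3 to 60 N. Pads are 19 mm wide; open, the fingers measure 117 mm over their backs; the gripper's body (75 mm by 190 mm) begins 51 mm behind the grasp point.
Start: joints at [-1.312, 0.332, -0.065, 1.46, 0.022, 1.35, -0.088], TCP at [0.174, 0.6, 0.223] pointing down, gripper open.
Joint ranges: [-2.6, 2.6], [-0.5, 2.12], [-1.47, 1.34], [0.16, 2.42], [-1.27, 4.41], [0.06, 2.06], [-2.6, 2.6]. Speed limits (rad/s): [2.22, 2.22, 2.79, 2.79, 3.14, 3.14, 3.14].

INTERFACE

Orientations are given as a unit quaternion [x, y, z, w].
In Python, from bench import readout, vision, r gives the robot as it stands.
- The arm moves only by the tool arm_command, never from a script. Its argument "targets" is a list that holds one entry, the list of rows, each a list of 6 numbers: the shift along the tool's x, y, z in m, then the turn, a rotation vector about the tool's x, y, z in degrees. A call has 1 to 12 rows; each row shifts and turns the commanded pose from where the row before left it, along the tool's axes as they then stand; what a row does not reach is not made up. A row lasts 1/12 s, in which the tool goes at most 41.7 mm and 7.16 degrees, less where a joint would pass 70% of its speed; a pose out of reach is approached as far as the arm can. A call is refused whole if a number of a shift passes 0.0417 or a number of a turn 7.16, either way. A call with a gripper value outside its range is refused whole. "hand" is the opening, from 0 (shut) to 1 (fully open), set as the call begins (left out, the last holds). The fingers move at their own pace and stop on an object; "grip_force" is the grip in N (left out, the last holds). Time passes only in rows, so rows that do not move let the fingers close. It gives the time, the measured TCP pose, the force and the opening at its end, in the units of the state.
- readout.read_state(): the state, without advancing time (a new reading comes with each control period).
- vision.camera(name): name is "scene" or "top" or "wrist"; returns a dict with "pixels" (400x640x3 uint8, blue, green, red), "fovy" (degrees; the focal length in pixels is half the picture's height over the tangent of half this angle, whatever the lens; pixels are square), "cx", "cy" (the principal point, pixels), "D" ([k1, k2, p1, p2, k3] as OpenCV has them; the pictures are not rectified), "R" (3x3) and "t" (3): a world point X has camera coordinates R X + t; the wrist camera has in their place "mount" (4x4, takes a point from camera to tool coordinates, whose origin is the TCP and whose axes are the tool frame's). Camera axes: x right, y down, z forward; pixel columns grow to the right and rows downward; lengths in m; the calibration is good to about 2 mm. A picture is of the moment at which its call begins: read the wrist's pose just before it. There is no depth.
- r.close_job(): hands the job in, once; it reports no verdict.
The state is a dict: "time": time; "joint_positions": joint angles; "joint_vel": joint speeds; "joint_torque": joint torques, N m; "ee_pos": TCP position; "eef_rot": TCP orientation; "ft_force": force on the tool from outside, world axes, zero at the start; "torque": the same for the moment, N m; "width": finger opening in m.
Only numpy, scipy, OpenCV 4.12 (cv2) and the standard library are available. Lean on these libraries where they do the work, as an engineer would, in place of code of your own. Each camera call takes 0.05 s, during which the arm holds its last target.

TASK

The hardwood insert has swollen tight in the plywood jig. Take the pry bar from its rest, pass its blade over the steel fulcrum rod and under the insert's exposed edge, and lever the insert up until it springs loose. Then lay the bar back across its rest as it lay before, lift the insert out and set it down gently in the wooden tray, and leave the other things on the bench where they are.

Things in the scene. Friction and masses are not known exactly. Their poses are not given: they have to be found in the camera images.
- jig: Fixed plywood jig, 170 x 120 mm (local x -70 to 100, y +-60 mm). Origin on the bench under the middle of the insert's seat; z up, +x to its open side with the fulcrum, pointing away from the robot (yaw within 25 degrees). Seat 30 mm high. A coaming, top 42 mm high, flush with the seated insert's top, borders it at x = -40 and from y = +-27.5 to +-47 (up to x = 45).
- jig_gap (a point): Mouth of the gap under the insert's exposed edge, at jig x = 35, y = 0, z = 22 mm. From jig x = 20 outward the base is cut down to a floor 14 mm high (between walls at y = +-28), so the gap is 16 mm high and 15 mm deep.
- jig_clips (a point): Middle of the hidden spring clips that hold the insert's spigot (jig x = -3, y = 0, z = 18.5 mm): 20 to 30 N to pull straight up, 10 to 18 N at the lip when levered. When the lip is up about 10 mm the clips snap under the spigot's ribs and the insert springs loose: let go, it then stays up, about level, 9.5 mm above its seated height.
- fulcrum: Fulcrum fixed on the jig; its frame is the jig's frame (same origin and axes). Round steel rod 12 mm in diameter along y, axis at x = 75, z = 40 mm (top 46 mm), clear length 66 mm between two wooden posts (18 mm in x, 14 mm in y, tops at 49 mm) at y = +-40.
- insert: Loose dark hardwood insert, about 80 g: a flat head 70 (x) x 50 (y) x 12 mm with a spigot 20 (x) x 24 (y, over its side ribs), 20 mm long, below it (centred at x = -4). Origin: centre of the head's underside (head z = 0 to 12 mm, spigot to z = -20). Seated, its axes match the jig's and its origin is 30 mm above the jig's.
- insert_lip (a point): Middle of the lower edge of the insert's head at its exposed end (insert x = +35, z = 0), where the bar lifts.
- bar: Loose steel pry bar, 260 mm long, 0.25 kg. Origin on its long axis near the centre of mass, a good place to grip. Local x: tip at -165 mm; blade 18 (y) x 6 mm (z), tapering over the last 38 mm to about 3.5 mm; black handle from x = -40 to 95, 24 (y) x 20 mm (z). Symmetric about its axis. Starts level on its rest, handle away from the robot.
- bar_tip (a point): Tip of the bar's blade, on its axis (bar x = -165).
- rest: Fixed tool rest: plywood base 200 x 60 x 5 mm (local x -110 to 90) with two cross battens 14 mm wide: one under the blade at x = -95 (top 29 mm), one under the handle at x = +75 (top 22 mm). Origin on the bench; the bar lies along its x, bar origin 32 mm above the rest's origin and its axes near the rest's.
- tray: Fixed open wooden tray 200 (x) x 160 (y) x 35 mm, walls and floor 8 mm thick. Origin: centre of its underside, on the bench. Tray and rest lie one on each side of the jig, either way round.
- mallet: Hammer lying on the bench near the robot: bystander.
- gluejar: Closed jar, 60 mm in diameter, 90 mm tall, on the robot's side of the jig: bystander. Origin under its foot.
- offcut: Hardwood offcut 160 x 35 x 25 mm, beyond the work: bystander.
- sander: Cork sanding block 70 x 110 x 35 mm, near the robot: bystander.
There are look-alikes about, which are no part of the job. Leave any pink or red look-alike of the rest alone. Leave any green or red look-alike of the jig alone.

How it is judged:
On the way:
1. the bar, resting on the fulcrum rod, lifts the insert's exposed edge at least 4 mm (contact force between bar and insert above 1 N and contact force between bar and fulcrum above 1 N and z of insert_lip in the frame of jig above 0.034 m), for 0.05 s.
At the end, for the whole second after the job is handed in: The insert lies at rest in the tray (origin within 85 mm in x and 65 mm in y of the tray's centre, below 50 mm), and the bar lies at rest across both battens of its rest (origin within 25 mm of the rest's centre, along it within 0.25 rad) (x of insert in the frame of tray between -0.085 and 0.085 m and y of insert in the frame of tray between -0.065 and 0.065 m and height (world z) of insert below 0.05 m and linear speed of each of insert, bar below 0.02 m/s and horizontal distance between bar and rest below 0.025 m and angle between the x axis of bar and the x axis of rest, either way round below 0.25 rad and height (world z) of bar between 0.028 and 0.037 m); the robot touches nothing.
It fails at once if a bystander is moved more than 30 mm (distance of any of mallet, gluejar, offcut, sander from where it was at the start of the episode above 0.03 m).
It fails at once if the insert is dropped or thrown into the tray (falls freely there faster than 0.9 m/s) (x of insert in the frame of tray between -0.1 and 0.1 m and y of insert in the frame of tray between -0.08 and 0.08 m and linear speed of insert above 0.9 m/s and contact force between the fingers and insert below 0.05 N).
It also fails if it takes over 72 s, if anything falls off the work surface, if the arm or the gripper's body presses on something with over 40 N, if the wrist force passes 120 N, or if a joint passes its speed limit or range.

## Working session

There is one attempt and no reset: what is moved stays moved. The work goes in short steps, Python scripts to look and compute and a tool call to move; the robot and the scene stay as the last step left them, time stands still between calls to the robot, and variables do not carry over. Pictures are saved under pics/ and viewed, and the job is handed in when it is done.

Besides the shell and the picture viewer there is one more tool, called after "Request:" as name([rows], argument=value, ...), one row to a line, values as JSON. arm_command: Moves the arm, as the interface text tells. Its arguments: {"type":"object","properties":{"targets":{"type":"array","items":{"type":"array","items":{"type":"array","items":{"type":"number"}}}},"hand":{"type":"number"},"grip_force":{"type":"number"}},"required":["targets"]}

```bash
ls; mkdir -p pics
cat > h.py <<'E'
import sys; sys.path.insert(0,'.')
import numpy as np, cv2
from bench import readout, vision, r
E
python3 - <<'E'
from h import *
import pickle
s=readout.read_state()
print(s)
for n in ['scene','top','wrist']:
    s=readout.read_state()
    c=vision.camera(n); c['state']=s
    pickle.dump(c,open(f'{n}0.pkl','wb'))
    cv2.imwrite(f'pics/{n}0.png',c['pixels'])
    print(n,{k:v for k,v in c.items() if k not in('pixels','state')})
E
```

```text
pics
{'time': 0.0, 'joint_positions': array([-1.31159353,  0.33288242, -0.06471433,  1.46095782,  0.02161836,
        1.34989004, -0.08848678]), 'joint_vel': array([-5.08069509e-04, -1.11155316e-03,  2.85710404e-05, -1.59882817e-03,
       -3.48855420e-04, -3.80650986e-04,  1.52044274e-05]), 'joint_torque': array([-1.39429052e-03, -6.23253465e+01,  2.39313970e-02, -3.89899457e+01,
       -6.14255969e-02,  3.98969161e-02,  1.47245332e-04]), 'ee_pos': array([0.17369941, 0.59996903, 0.22173951]), 'eef_rot': array([ 0.56557984,  0.42445202, -0.42523141, -0.56492316]), 'ft_force': array([-0.17993294, -0.49357475, -0.71319741]), 'torque': array([-0.05621536, -0.09819678,  0.01355954]), 'width': 0.08677146762456527}
scene {'fovy': 51.04753157139261, 'cx': 322.02945350848125, 'cy': 201.3736401991793, 'D': array([-0.10868908,  0.        ,  0.        ,  0.        ,  0.        ]), 'R': array([[ 0.02874218,  0.99952734, -0.01090777],
       [ 0.8122385 , -0.02971407, -0.58256818],
       [-0.58261694,  0.00788457, -0.81270864]]), 't': array([-0.02704571, -0.39588447,  1.55612941])}
top {'fovy': 
[... 168 characters left out ...]
87571, -0.99994903, -0.00210048],
       [-0.99854399, -0.00975039, -0.05305502],
       [ 0.05303184,  0.00262138, -0.99858938]]), 't': array([-0.00506738,  0.51049998,  1.78709097])}
wrist {'fovy': 58.923228674789904, 'cx': 319.1963799968233, 'cy': 199.16687901164428, 'D': array([-0.05265809,  0.        ,  0.        ,  0.        ,  0.        ]), 'mount': array([[ 9.99999867e-01, -2.76252225e-04, -4.34667750e-04,
         1.11826184e-03],
       [ 3.29916379e-04, -3.04478880e-01,  9.52519030e-01,
        -1.62599838e-01],
       [-3.95482651e-04, -9.52519047e-01, -3.04478749e-01,
         8.40459575e-02],
       [ 0.00000000e+00,  0.00000000e+00,  0.00000000e+00,
         1.00000000e+00]])}
```

View pics/scene0.png

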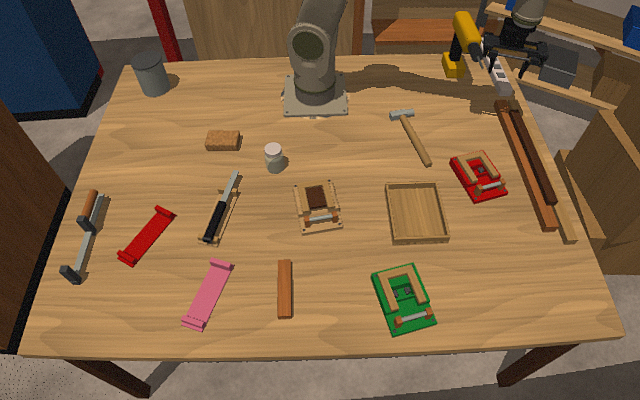

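View pics/top0.png

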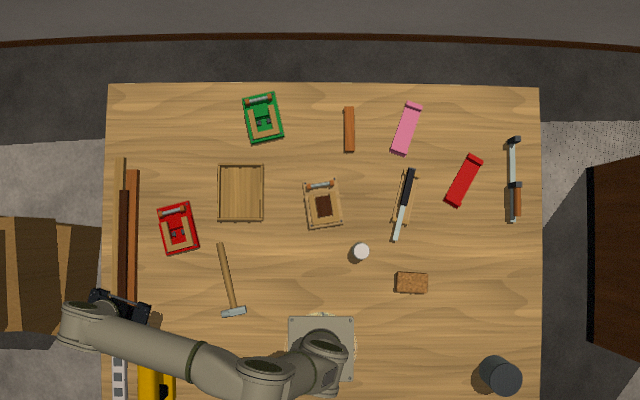

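View pics/wrist0.png

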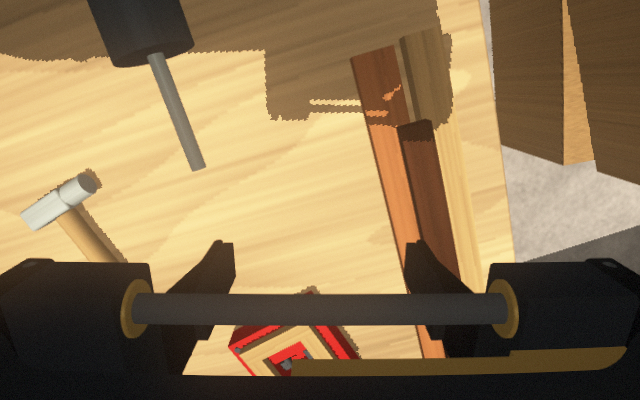

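```bash
cat >> h.py <<'E'
import pickle
from scipy.spatial.transform import Rotation as Ro
def K(c):
    f=200/np.tan(np.radians(c['fovy']/2)); return np.array([[f,0,c['cx']],[0,f,c['cy']],[0,0,1.]])
def ext(c):
    "returns R,t world->cam"
    if 'mount' in c:
        s=c['state']; T=np.eye(4); T[:3,:3]=Ro.from_quat(s['eef_rot']).as_matrix(); T[:3,3]=s['ee_pos']
        M=np.linalg.inv(T@c['mount']); return M[:3,:3],M[:3,3]
    return np.array(c['R']),np.array(c['t'])
def ray(c,uv):
    p=cv2.undistortPoints(np.array(uv,float).reshape(1,-1,2),K(c),c['D'])[0]
    R,t=ext(c); d=np.c_[p,np.ones(len(p))]@R; return -R.T@t,d
def onz(c,uv,z):
    o,d=ray(c,uv); return o+d*((z-o[2])/d[:,2])[:,None]
def proj(c,X):
    R,t=ext(c); return cv2.projectPoints(np.array(X,float).reshape(-1,1,3),cv2.Rodrigues(R)[0],t,K(c),c['D'])[0][:,0]
def tri(*obs):
    A=np.zeros((3,3));b=np.zeros(3)
    for c,uv in obs:
        o,d=ray(c,uv); d=d[0]/np.linalg.norm(d[0]); P=np.eye(3)-np.outer(d,d); A+=P;b+=P@o
    X=np.linalg.solve(A,b)
    return X,[np.round(proj(c,X)[0]-uv,1) for c,uv in obs]
def load(n): return pickle.load(open(f'{n}.pkl','rb'))
def snap(n,cam='wrist'):
    s=readout.read_state(); c=vision.camera(cam); c['state']=s
    pickle.dump(c,open(f'{n}.pkl','wb')); cv2.imwrite(f'pics/{n}.png',c['pixels']); return c
def crop(n,x0,y0,x1,y1,k,out):
    p=load(n)['pixels'][y0:y1,x0:x1]; cv2.imwrite(f'pics/{out}.png',cv2.resize(p,None,fx=k,fy=k,interpolation=cv2.INTER_CUBIC))
E
python3 - <<'E'
from h import *
crop('top0',200,150,440,260,3,'topcrop')
crop('scene0',190,160,460,260,3-0.1,'scenecrop')
E
```

```text
(no output)
```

View pics/topcrop.png

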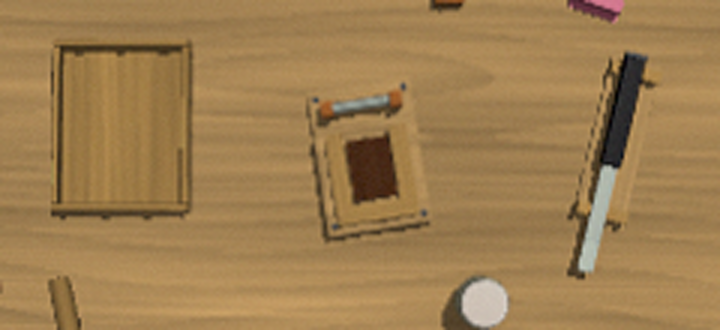

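View pics/scenecrop.png

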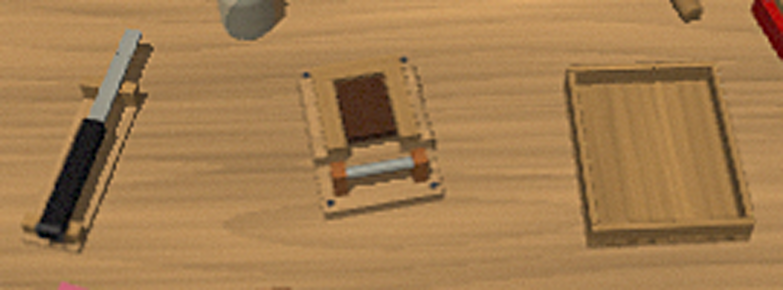

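Jig candidates in the top view: plywood with a dark insert at (323,203), green at (264,118), red at (178,228). The plywood one is ours. Rest candidates: plywood carrying the bar at (403,203), pink (406,128), red (463,180). Again it is the plywood one. The tray is at (241,192).

Run:
```python
from h import *
t=load('top0');s=load('scene0')
T=lambda x,y:(x/3+200,y/3+150); S=lambda x,y:(x/2.9+190,y/2.9+160)
def p(n,a,b): print(n,tri((t,T(*a)),(s,S(*b))))
p('barend',(634,55),(52,234)); p('tip',(586,271),(131,33))
p('junction',(611,165),(96,121))
p('rodL',(327,108),(415,162)); p('rodR',(397,100),(343,170))
p('insNearR',(398,198),(337,80)); p('insNearL',(356,203),(383,75)); p('insFarL',(346,139),(394,134)); p('insFarR',(386,133),(344,144))
p('trayNL',(53,212),(712,69));p('trayNR',(189,211),(567,69));p('trayFL',(54,43),(751,220));p('trayFR',(190,43),(586,232))
p('jar',(486,303),(0,0)) if 0 else None
for n,uv,z in [('jar',T(486,303),.09),('sander',(411,283),.035),('malletend',(220,243),.02),('mallethead',(233,311),.02),('offcut',(349,130),.025)]: print(n,onz(t,uv,z))
```

```text
barend (array([ 0.63370385, -0.31079397,  0.03115826]), [array([-0.3,  0.1]), array([-0.4,  0. ])])
tip (array([ 0.38226851, -0.2565589 ,  0.02819822]), [array([-0.,  0.]), array([-0.,  0.])])
junction (array([ 0.50463884, -0.28183293,  0.03639175]), [array([-0.6,  0.1]), array([-0.8,  0. ])])
rodL (array([0.56753576, 0.04384316, 0.03862036]), [array([0.3, 0. ]), array([ 0.4, -0. ])])
rodR (array([ 0.5771454 , -0.03184556,  0.04274886]), [array([-1.1,  0. ]), array([-1.4,  0. ])])
insNearR (array([ 0.46441437, -0.03553164,  0.04040922]), [array([-0.7,  0. ]), array([-0.8,  0. ])])
insNearL (array([0.45830236, 0.01238339, 0.0386567 ]), [array([-0.6, -0. ]), array([-0.7,  0. ])])
insFarL (array([0.53203562, 0.02297231, 0.03695098]), [array([-0.1, -0. ]), array([-0.1,  0. ])])
insFarR (array([ 0.53973149, -0.02523326,  0.03315879]), [array([ 0.5, -0. ]), array([ 0.6, -0. ])])
trayNL (array([0.4445882 , 0.36603022, 0.01518526]), [array([-0.1, -0. ]), array([-0.1,  0. ])])
trayNR (array([0.44755829, 0.20628583, 0.02603946]), [array([-0.6, -0.1]), array([-0.7,  0. ])])
trayFL (array([0.6416796 , 0.36512983, 0.03065125]), [array([0.1, 0. ]), array([0.2, 0. ])])
trayFR (array([0.64369373, 0.20553346, 0.02234144]), [array([0.3, 0. ]), array([ 0.4, -0. ])])
jar [[ 0.34691063 -0.13611993  0.09      ]]
sander [[ 0.23518834 -0.31119759  0.035     ]]
malletend [[0.3663581  0.35504608 0.02      ]]
mallethead [[0.1295229  0.30631537 0.02      ]]
offcut [[ 0.76792977 -0.09308475  0.025     ]]
```

```bash
cat >> h.py <<'E'
from scipy.linalg import logm, expm
def pose(s=None):
    s=s or readout.read_state(); T=np.eye(4); T[:3,:3]=Ro.from_quat(s['eef_rot']).as_matrix(); T[:3,3]=s['ee_pos']; return T
def down(xyz,jaw_yaw,tilt=0.0):
    "tool pointing down; tool x (jaw) at world yaw; tilt (rad) = rotate about jaw axis"
    x=np.array([np.cos(jaw_yaw),np.sin(jaw_yaw),0]); y=np.array([0,0,-1.]); z=np.cross(x,y)
    T=np.eye(4); T[:3,:3]=Ro.from_rotvec(tilt*x).as_matrix()@np.c_[x,y,z]; T[:3,3]=xyz; return T
def rows(A,B,n):
    "one row repeated n times takes A to B (screw)"
    L=np.real(logm(np.linalg.inv(A)@B)); E=expm(L/n)
    w=np.degrees(Ro.from_matrix(E[:3,:3]).as_rotvec())
    print('n',n,'row',np.round(E[:3,3],4).tolist(),np.round(w,2).tolist())
def state():
    s=readout.read_state(); print('t',round(s['time'],2),'pos',np.round(s['ee_pos'],4),'F',np.round(s['ft_force'],1),'w',round(s['width'],4),'j',np.round(s['joint_positions'],2)); print(np.round(pose(s)[:3,:3],3)); return s
E
python3 - <<'E'
from h import *
state()
A=pose()
c=load('wrist0'); print('campos',np.linalg.inv(np.vstack([np.c_[ext(c)],[0,0,0,1]]))[:3])
E
```

```text
t 0.15 pos [0.1737 0.6001 0.222 ] F [ 0.1 -0.  -0.6] w 0.087 j [-1.31  0.33 -0.06  1.46  0.02  1.35 -0.09]
[[ 0.278 -0.    -0.961]
 [ 0.961 -0.001  0.278]
 [-0.001 -1.    -0.   ]]
campos [[ 0.27843388  0.91496561  0.29208304  0.09332976]
 [ 0.96045416 -0.26475687 -0.0862068   0.62466301]
 [-0.00154526  0.30453526 -0.95249981  0.3844604 ]]
```

Run:
```python
from h import *
rows(pose(),down([.46,-.04,.27],np.radians(80)),24)
```

```text
n 24 row [-0.0233, -0.002, -0.0177] [-0.0, -0.26, -0.0]
```

Request:
arm_command([
  [[-0.0233,-0.002,-0.0177,0,-0.26,0],[-0.0233,-0.002,-0.0177,0,-0.26,0],[-0.0233,-0.002,-0.0177,0,-0.26,0],[-0.0233,-0.002,-0.0177,0,-0.26,0],[-0.0233,-0.002,-0.0177,0,-0.26,0],[-0.0233,-0.002,-0.0177,0,-0.26,0],[-0.0233,-0.002,-0.0177,0,-0.26,0],[-0.0233,-0.002,-0.0177,0,-0.26,0],[-0.0233,-0.002,-0.0177,0,-0.26,0],[-0.0233,-0.002,-0.0177,0,-0.26,0],[-0.0233,-0.002,-0.0177,0,-0.26,0],[-0.0233,-0.002,-0.0177,0,-0.26,0]],
])

```text
time: 1.15
ee_pos: [0.3084, 0.2745, 0.2465]
eef_rot: [-0.553, -0.44, 0.44, 0.554]
ft_force: [-0.2, -0.9, 0.1]
width: 0.0872
```

Request:
arm_command([
  [[-0.0233,-0.002,-0.0177,0,-0.26,0],[-0.0233,-0.002,-0.0177,0,-0.26,0],[-0.0233,-0.002,-0.0177,0,-0.26,0],[-0.0233,-0.002,-0.0177,0,-0.26,0],[-0.0233,-0.002,-0.0177,0,-0.26,0],[-0.0233,-0.002,-0.0177,0,-0.26,0],[-0.0233,-0.002,-0.0177,0,-0.26,0],[-0.0233,-0.002,-0.0177,0,-0.26,0],[-0.0233,-0.002,-0.0177,0,-0.26,0],[-0.0233,-0.002,-0.0177,0,-0.26,0],[-0.0233,-0.002,-0.0177,0,-0.26,0],[-0.0233,-0.002,-0.0177,0,-0.26,0]],
])

```text
time: 2.15
ee_pos: [0.4603, -0.0421, 0.2707]
eef_rot: [-0.541, -0.455, 0.455, 0.541]
ft_force: [-0.2, 0.7, -0.6]
width: 0.0867
```

Request:
arm_command([
  [[0,0,0,0,0,0],[0,0,0,0,0,0]],
])

```text
time: 2.32
ee_pos: [0.4601, -0.0418, 0.2704]
eef_rot: [-0.542, -0.454, 0.454, 0.542]
ft_force: [-0.2, 0.1, -0.6]
width: 0.0865
```

Run:
```python
from h import *
state(); snap('w1')
```

```text
t 2.32 pos [ 0.4601 -0.0418  0.2704] F [-0.2  0.1 -0.6] w 0.0865 j [-0.74 -0.12  0.69  1.82  0.07  1.41  1.33]
[[ 0.175 -0.    -0.985]
 [ 0.985 -0.     0.175]
 [-0.    -1.     0.   ]]
```

View pics/w1.png

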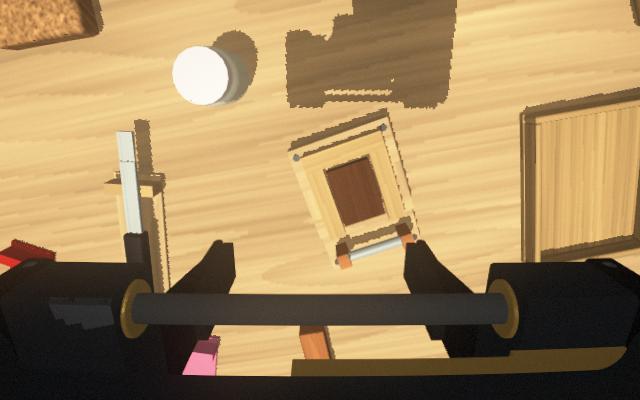

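Wrist view 1 shows, with the robot at the top of the image, the jig with its dark insert at (357,190), its rod at (375,247), the jar at (200,75), and the bar at (125,130)–(137,260). Next comes a second view from farther out and to the right.

Run:
```python
from h import *
rows(pose(),down([.61,-.17,.26],np.radians(80)),11)
```

```text
n 11 row [-0.0092, 0.0009, -0.0155] [-0.0, 0.0, -0.0]
```

Request:
arm_command([
  [[-0.0092,0.0009,-0.0155,0,0,0],[-0.0092,0.0009,-0.0155,0,0,0],[-0.0092,0.0009,-0.0155,0,0,0],[-0.0092,0.0009,-0.0155,0,0,0],[-0.0092,0.0009,-0.0155,0,0,0],[-0.0092,0.0009,-0.0155,0,0,0],[-0.0092,0.0009,-0.0155,0,0,0],[-0.0092,0.0009,-0.0155,0,0,0],[-0.0092,0.0009,-0.0155,0,0,0],[-0.0092,0.0009,-0.0155,0,0,0],[-0.0092,0.0009,-0.0155,0,0,0],[0,0,0,0,0,0]],
])

```text
time: 3.37
ee_pos: [0.6116, -0.1696, 0.2591]
eef_rot: [-0.541, -0.455, 0.456, 0.542]
ft_force: [-0.8, -0.3, 0.1]
width: 0.0871
```

Request:
arm_command([
  [[0,0,0,0,0,0],[0,0,0,0,0,0]],
])

```text
time: 3.53
ee_pos: [0.6103, -0.1682, 0.2603]
eef_rot: [-0.541, -0.455, 0.455, 0.542]
ft_force: [-0.2, 0.3, -0.9]
width: 0.087
```

Run:
```python
from h import *
state(); snap('w2')
```

```text
t 3.53 pos [ 0.6103 -0.1682  0.2603] F [-0.2  0.3 -0.9] w 0.087 j [-0.4   0.42  0.83  1.42 -0.31  1.44  1.82]
[[ 0.171 -0.001 -0.985]
 [ 0.985  0.001  0.171]
 [ 0.001 -1.     0.001]]
```

View pics/w2.png

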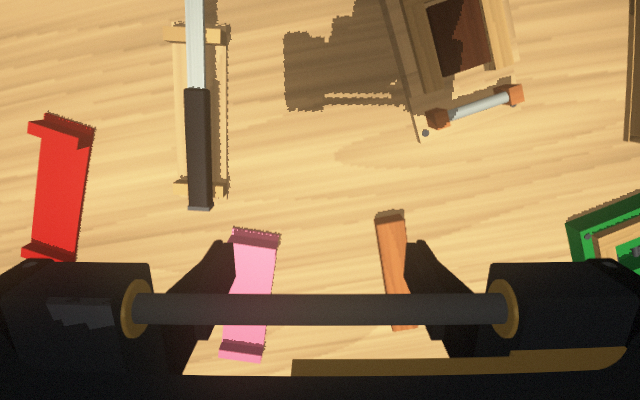

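Wrist view 2 shows the bar from the handle end at (200,208) up to the blade at (195,0), and the jig at (470,60). I'll enlarge both views to measure.

Run:
```python
from h import *
crop('w2',140,0,260,220,2.7,'w2bar')
crop('w2',370,0,550,150,4,'w2jig')
crop('w1',270,90,430,290,3,'w1jig')
crop('w1',90,110,190,280,3.5,'w1bar')
```

```text
(no output)
```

View pics/w2bar.png

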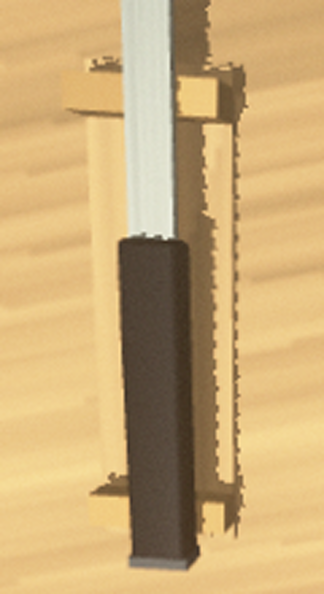

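View pics/w2jig.png

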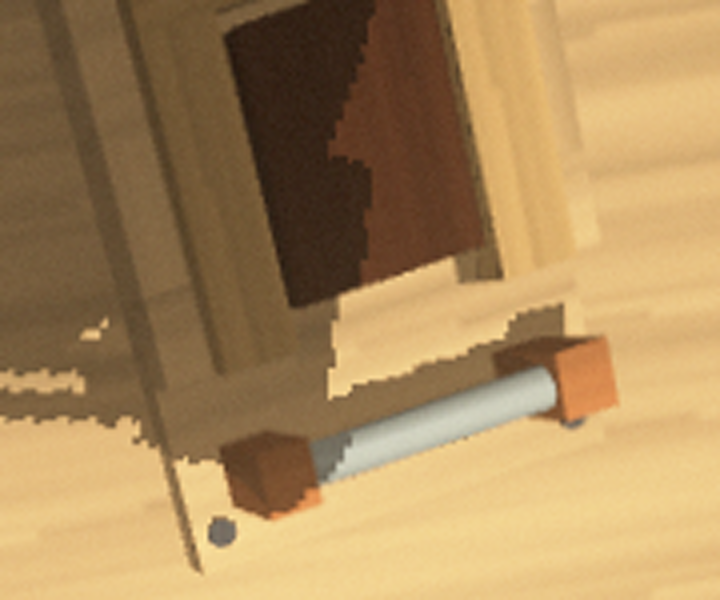

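View pics/w1jig.png

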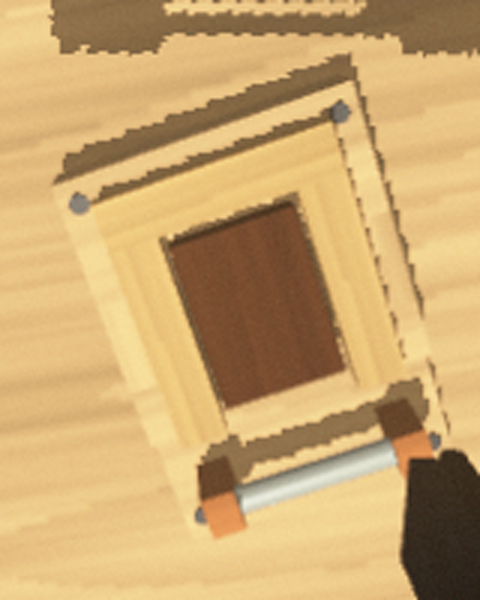

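View pics/w1bar.png

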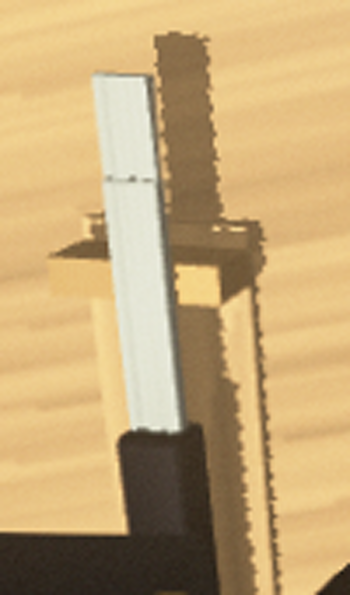

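```bash
cat > fit.py <<'E'
from h import *
from scipy.optimize import least_squares
def fit(obs,x0,np_=4):
    def f(p,full=False):
        rv=Ro.from_euler('zy',[p[3],p[4] if np_>4 else 0]).as_matrix()
        o=[]
        for c,m,uv in obs: o.append(proj(c,rv@np.array(m)/1000+p[:3])[0]-uv)
        return np.array(o) if full else np.array(o).ravel()
    s=least_squares(f,x0,loss='soft_l1'); print(np.round(s.x,4),'rms px',np.sqrt(np.mean(s.fun**2)).round(2)); print(np.round(f(s.x,True),1).tolist()); return s.x
E
python3 - <<'E'
from fit import *
a,b=load('w1'),load('w2')
J=[(a,(35,-25,42),(346,226)),(a,(35,25,42),(385,214)),(a,(-35,25,42),(368.3,157.7)),(a,(-35,-25,42),(326,170.3)),
(b,(35,-25,42),(443,76.8)),(b,(35,25,42),(491.8,60.8)),
(a,(75,33,41),(401,241.7)),(a,(75,-33,41),(351,255.7)),(b,(75,-33,41),(449.5,115.5)),(b,(75,33,41),(508.3,97))]
j=fit(J,[.498,-.006,0,.13])
B=[(b,(95,-12,10),(189.3,206.3)),(b,(95,12,10),(212.6,205.9)),(b,(-40,-12,10),(185.2,89.3)),(b,(-40,12,10),(208.9,89.3)),
(a,(-165,-9,2),(116.9,131.1)),(a,(-165,9,2),(132.9,131.1)),(a,(-40,-12,10),(124.3,234.5)),(a,(-40,12,10),(148,233))]
p=fit(B,[.543,-.291,.032,-.21,0],5)
np.save('jig.npy',j);np.save('bar.npy',p)
E
```

```text
[ 0.5007 -0.0042  0.0006  0.163 ] rms px 1.23
[[-0.4, 0.4], [1.0, -0.8], [0.3, -0.1], [0.3, 1.8], [2.3, -0.2], [0.4, -0.2], [0.4, -1.6], [-1.5, 0.9], [-3.0, 1.0], [-1.7, -0.8]]
[ 0.5447 -0.2901  0.0228 -0.2441  0.0704] rms px 1.37
[[2.9, -0.6], [-0.3, 1.1], [0.0, -1.4], [-1.0, 0.0], [0.3, 0.0], [-0.0, 0.9], [1.2, -1.5], [-3.4, 1.2]]
```

Run:
```python
from fit import *
a,b,t,s=load('w1'),load('w2'),load('top0'),load('scene0')
T=lambda x,y:(x/3+200,y/3+150); S=lambda x,y:(x/2.9+190,y/2.9+160)
B=[(b,(95,-12,10),(189.3,206.3)),(b,(95,12,10),(212.6,205.9)),(b,(-40,-12,10),(185.2,89.3)),(b,(-40,12,10),(208.9,89.3)),
(a,(-165,-9,2),(116.9,131.1)),(a,(-165,9,2),(132.9,131.1)),(a,(-40,-12,10),(124.3,234.5)),(a,(-40,12,10),(148,233)),
(t,(95,0,10),T(634,55)),(t,(-165,0,2),T(586,271)),(t,(-40,0,6),T(611,165)),(s,(95,0,10),S(52,232)),(s,(-165,0,2),S(131,33)),(s,(-40,0,6),S(96,121))]
p=fit(B,[.543,-.291,.032,-.21])
fit([o for o in B if o[0] is t or o[0] is s],[.543,-.291,.032,-.21])
fit(B[:4],[.543,-.291,.032,-.21])
np.save('bar.npy',p)
```

```text
[ 0.5453 -0.2898  0.0255 -0.2157] rms px 1.51
[[2.9, 2.3], [-0.0, 3.5], [-0.7, -1.4], [-1.9, -0.6], [0.8, -0.9], [-0.1, -0.5], [0.6, -1.6], [-4.2, 0.7], [-0.3, -1.3], [-0.6, -0.5], [-1.0, -0.3], [-0.7, 1.3], [0.6, 0.6], [-0.3, 1.4]]
[ 0.5423 -0.2902  0.0266 -0.2061] rms px 0.46
[[-0.4, -0.6], [-0.0, 0.4], [-0.8, 0.6], [-0.5, 0.2], [0.1, -0.4], [-0.5, 0.4]]
[ 0.5455 -0.2934  0.0135 -0.2304] rms px 1.13
[[2.3, -0.5], [-1.1, 1.0], [0.7, -0.7], [-1.1, 0.4]]
```

Run:
```python
from h import *
rows(pose(),down([.544,-.290,.12],np.radians(77.8)),11)
```

```text
n 11 row [-0.012, 0.0128, 0.0038] [-0.0, 0.22, 0.01]
```

Request:
arm_command([
  [[-0.012,0.0128,0.0038,0,0.22,0],[-0.012,0.0128,0.0038,0,0.22,0],[-0.012,0.0128,0.0038,0,0.22,0],[-0.012,0.0128,0.0038,0,0.22,0],[-0.012,0.0128,0.0038,0,0.22,0],[-0.012,0.0128,0.0038,0,0.22,0],[-0.012,0.0128,0.0038,0,0.22,0],[-0.012,0.0128,0.0038,0,0.22,0],[-0.012,0.0128,0.0038,0,0.22,0],[-0.012,0.0128,0.0038,0,0.22,0],[-0.012,0.0128,0.0038,0,0.22,0],[0,0,0,0,0,0]],
])

```text
time: 4.58
ee_pos: [0.5411, -0.2937, 0.117]
eef_rot: [-0.551, -0.441, 0.443, 0.553]
ft_force: [-0.6, -0.3, 0.5]
width: 0.0869
```

Request:
arm_command([
  [[0,0,0,0,0,0],[0,0,0,0,0,0]],
])

```text
time: 4.75
ee_pos: [0.545, -0.2908, 0.1201]
eef_rot: [0.551, 0.444, -0.443, -0.551]
ft_force: [0.4, 0.3, -0.2]
width: 0.0872
```

Run:
```python
from h import *
state(); snap('w3'); state()
c=load('w3'); p=np.load('bar.npy')
```

```text
t 4.75 pos [ 0.545  -0.2908  0.1201] F [ 0.4  0.3 -0.2] w 0.0872 j [-0.2   0.49  0.82  1.64 -0.38  1.17  2.06]
[[ 0.213  0.001 -0.977]
 [ 0.977  0.     0.213]
 [ 0.    -1.    -0.001]]
t 4.8 pos [ 0.5453 -0.2906  0.1204] F [0.4 0.2 0.3] w 0.0869 j [-0.2   0.49  0.82  1.64 -0.38  1.17  2.06]
[[ 0.212  0.001 -0.977]
 [ 0.977  0.     0.212]
 [ 0.    -1.    -0.001]]
```

View pics/w3.png

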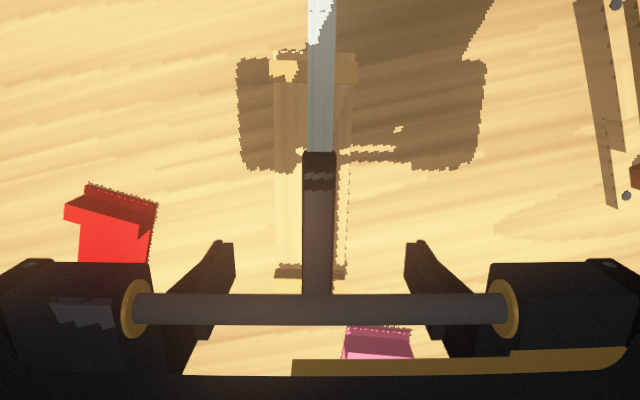

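Run:
```python
from fit import *
c=load('w3'); crop('w3',260,0,400,300,2,'w3c')
for p in ([.544,-.290,.032],[.544,-.290,.026]):
    R=Ro.from_euler('z',-.212).as_matrix()
    for m in [(-40,-12,10),(-40,12,10),(30,-12,10),(30,12,10),(-100,-9,3),(-100,9,3)]: print(m,np.round(proj(c,R@np.array(m)/1000+p)[0],1))
```

```text
(-40, -12, 10) [300.9 151.7]
(-40, 12, 10) [335.9 151.6]
(30, -12, 10) [302.7 245. ]
(30, 12, 10) [334.8 244.9]
(-100, -9, 3) [304.4  59.5]
(-100, 9, 3) [331.8  59.4]
(-40, -12, 10) [301.3 150.2]
(-40, 12, 10) [335.5 150.1]
(30, -12, 10) [303.  241.6]
(30, 12, 10) [334.5 241.5]
(-100, -9, 3) [304.7  60.1]
(-100, 9, 3) [331.5  60. ]
```

View pics/w3c.png

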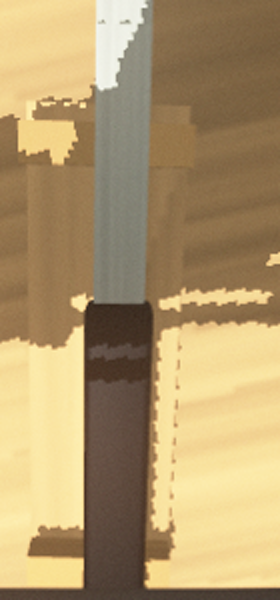

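Bar prediction matches the picture to about 1 px (handle edges at columns 302/336, handle start at row 151), so I descend and grip.

Request:
arm_command([
  [[0,0.0105,0,0,0,0],[0,0.0105,0,0,0,0],[0,0.0105,0,0,0,0],[0,0.0105,0,0,0,0],[0,0.0105,0,0,0,0],[0,0.0105,0,0,0,0],[0,0.0105,0,0,0,0],[0,0.0105,0,0,0,0],[0,0.0105,0,0,0,0],[0,0.0105,0,0,0,0],[0,0,0,0,0,0]],
])

```text
time: 5.72
ee_pos: [0.5432, -0.2904, 0.0123]
eef_rot: [-0.55, -0.443, 0.444, 0.552]
ft_force: [-0.5, 0.6, -0.7]
width: 0.0872
```

Request:
arm_command([
  [[0,0,0,0,0,0],[0,0,0,0,0,0],[0,0,0,0,0,0],[0,0,0,0,0,0],[0,0,0,0,0,0],[0,0,0,0,0,0],[0,0,0,0,0,0]],
], hand=0, grip_force=55)

```text
time: 6.3
ee_pos: [0.5445, -0.2911, 0.015]
eef_rot: [0.551, 0.444, -0.443, -0.551]
ft_force: [-0.3, 0.5, -0.0]
width: 0.0481
```

Run:
```python
from h import *
s=state(); pickle.dump(s,open('grasp.pkl','wb'))
```

```text
t 6.3 pos [ 0.5445 -0.2911  0.015 ] F [-0.3  0.5 -0. ] w 0.0481 j [-0.14  0.62  0.74  1.72 -0.48  1.    2.13]
[[ 0.213  0.    -0.977]
 [ 0.977  0.     0.213]
 [ 0.    -1.    -0.   ]]
```

Fingers still closing.

Request:
arm_command([
  [[0,0,0,0,0,0],[0,0,0,0,0,0],[0,0,0,0,0,0],[0,0,0,0,0,0],[0,0,0,0,0,0],[0,0,0,0,0,0],[0,0,0,0,0,0]],
])

```text
time: 6.88
ee_pos: [0.5444, -0.2911, 0.0148]
eef_rot: [-0.551, -0.443, 0.443, 0.551]
ft_force: [0.2, 0.8, 0.4]
width: 0.0236
```

Run:
```python
from h import *
s=state(); pickle.dump(s,open('grasp.pkl','wb'))
rows(pose(),down([.5445,-.291,.165],np.radians(77.8)),6)
```

```text
t 6.88 pos [ 0.5444 -0.2911  0.0148] F [0.2 0.8 0.4] w 0.0236 j [-0.14  0.62  0.74  1.72 -0.48  1.    2.13]
[[ 0.213 -0.    -0.977]
 [ 0.977  0.     0.213]
 [ 0.    -1.     0.   ]]
n 6 row [0.0, -0.025, -0.0] [-0.0, -0.02, 0.0]
```

Request:
arm_command([
  [[0,-0.01,0,0,0,0],[0,-0.025,0,0,0,0],[0,-0.025,0,0,0,0],[0,-0.025,0,0,0,0],[0,-0.025,0,0,0,0],[0,-0.025,0,0,0,0],[0,-0.025,0,0,0,0],[0,-0.025,0,0,0,0],[0,0,0,0,0,0],[0,0,0,0,0,0]],
])

```text
time: 7.72
ee_pos: [0.5447, -0.2915, 0.2014]
eef_rot: [0.551, 0.444, -0.443, -0.55]
ft_force: [0.2, 0.8, -3.8]
width: 0.0237
```

```bash
cat >> h.py <<'E'
TIP=np.array([0,-0.0172,0.165])
def leverpose(jig,a,tipx,d=.009,back=0.,up=0.,tip=TIP):
    "jig=(x,y,z,yaw); a deg handle-up; tip at jig x=tipx; bar axis at distance d from rod axis"
    a=np.radians(a); R=Ro.from_euler('z',jig[3]).as_matrix()
    z=.040+d/np.cos(a)+(tipx-.075)*np.tan(a)
    p=np.array([tipx+back*np.cos(a),0,z+back*np.sin(a)+up]); w=np.array([jig[0],jig[1],0])+R@p
    T=down([0,0,0],jig[3]+np.pi/2,-a); T[:3,3]=w-T[:3,:3]@tip; return T
E
python3 - <<'E'
from h import *
state(); j=np.load('jig.npy'); print(j)
B=leverpose(j,36.5,.028,.011,.07,.06); print(B.round(3))
rows(pose(),B,20)
E
```

```text
t 7.72 pos [ 0.5447 -0.2915  0.2014] F [ 0.2  0.8 -3.8] w 0.0237 j [-0.23  0.42  0.86  1.55 -0.33  1.32  2.02]
[[ 0.214  0.002 -0.977]
 [ 0.977 -0.     0.214]
 [ 0.    -1.    -0.003]]
[ 0.50071096 -0.00418283  0.00059054  0.16302168]
[[-0.162  0.587 -0.793  0.725]
 [ 0.987  0.097 -0.13   0.033]
 [-0.    -0.804 -0.595  0.205]
 [ 0.     0.     0.     1.   ]]
n 20 row [0.0166, 0.0027, -0.0082] [-1.8, -1.05, -0.35]
```

Request:
arm_command([
  [[0.0166,0.0027,-0.0082,-1.8,-1.05,-0.35],[0.0166,0.0027,-0.0082,-1.8,-1.05,-0.35],[0.0166,0.0027,-0.0082,-1.8,-1.05,-0.35],[0.0166,0.0027,-0.0082,-1.8,-1.05,-0.35],[0.0166,0.0027,-0.0082,-1.8,-1.05,-0.35],[0.0166,0.0027,-0.0082,-1.8,-1.05,-0.35],[0.0166,0.0027,-0.0082,-1.8,-1.05,-0.35],[0.0166,0.0027,-0.0082,-1.8,-1.05,-0.35],[0.0166,0.0027,-0.0082,-1.8,-1.05,-0.35],[0.0166,0.0027,-0.0082,-1.8,-1.05,-0.35]],
])

```text
time: 8.55
ee_pos: [0.6492, -0.1365, 0.1865]
eef_rot: [0.573, 0.572, -0.4, -0.429]
ft_force: [0.8, -0.5, -2.7]
width: 0.0233
```

Request:
arm_command([
  [[0.0166,0.0027,-0.0082,-1.8,-1.05,-0.35],[0.0166,0.0027,-0.0082,-1.8,-1.05,-0.35],[0.0166,0.0027,-0.0082,-1.8,-1.05,-0.35],[0.0166,0.0027,-0.0082,-1.8,-1.05,-0.35],[0.0166,0.0027,-0.0082,-1.8,-1.05,-0.35],[0.0166,0.0027,-0.0082,-1.8,-1.05,-0.35],[0.0166,0.0027,-0.0082,-1.8,-1.05,-0.35],[0.0166,0.0027,-0.0082,-1.8,-1.05,-0.35],[0.0166,0.0027,-0.0082,-1.8,-1.05,-0.35],[0.0166,0.0027,-0.0082,-1.8,-1.05,-0.35],[0,0,0,0,0,0],[0,0,0,0,0,0]],
])

```text
time: 9.55
ee_pos: [0.7233, 0.0337, 0.2023]
eef_rot: [0.576, 0.681, -0.344, -0.292]
ft_force: [-0.3, -1.4, -2.0]
width: 0.0233
```

Run:
```python
from h import *
state(); snap('w4'); c=load('w4'); s=readout.read_state()
R,t=ext(c)
def pt(X): # tool-frame point
    return proj(c,pose(c['state'])[:3,:3]@np.array(X)+c['state']['ee_pos'])[0].round(1)
print('tip pred', pt([0,-.0172-.00175,.165]), pt([.009,-.0190,.165]),pt([-.009,-.0190,.165]),'handle start',pt([-.012,-.0272,.040]),pt([.012,-.0272,.040]))
```

```text
t 9.55 pos [0.7233 0.0337 0.2023] F [-0.3 -1.4 -2. ] w 0.0233 j [-0.67  0.18  0.65  1.88 -0.36  0.5   1.93]
[[-0.166  0.583 -0.795]
 [ 0.986  0.099 -0.133]
 [ 0.002 -0.806 -0.592]]
tip pred [ 316.5 -161.7] [ 343.3 -161.7] [ 289.7 -161.6] handle start [287.  199.8] [346.9 199.8]
```

View pics/w4.png

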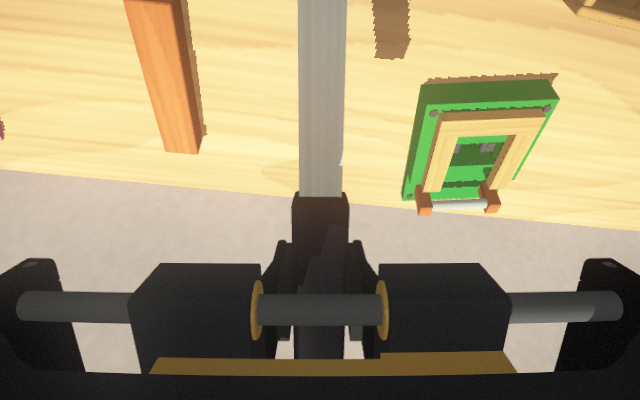

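Run:
```python
from h import *
snap('s4','scene'); snap('t4','top')
s=load('s4');t=load('t4')
P=pose(s['state'])
for n,X in [('tip',[0,-.0172,.165]),('hstart',[0,-.0172,.04]),('hend',[0,-.0172,-.095])]:
    w=P[:3,:3]@np.array(X)+P[:3,3]; print(n,w.round(4),'scene',proj(s,w)[0].round(1),'top',proj(t,w)[0].round(1))
crop('s4',260,130,400,260,5,'s4c'); crop('t4',270,130,380,240,5,'t4c'); crop('w4',270,150,370,260,5,'w4c')
```

```text
tip [0.5823 0.009  0.1189] scene [321.1 204.2] top [319.3 179.6]
hstart [0.6817 0.0254 0.193 ] scene [328.7 220. ] top [314.2 146.1]
hend [0.7891 0.0431 0.2729] scene [339.1 241.9] top [308.4 106.9]
```

View pics/s4c.png

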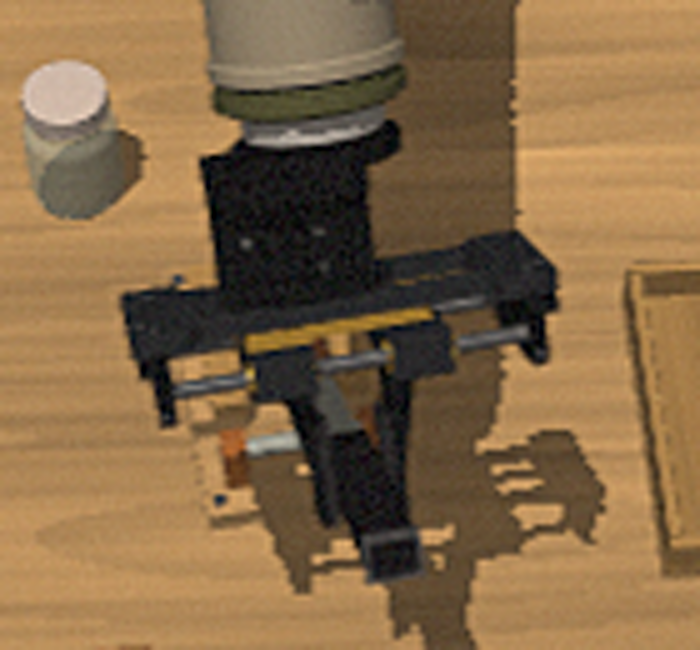

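View pics/t4c.png

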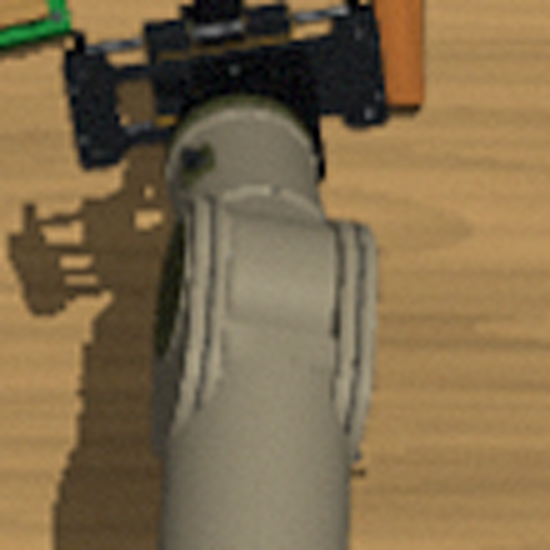

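View pics/w4c.png

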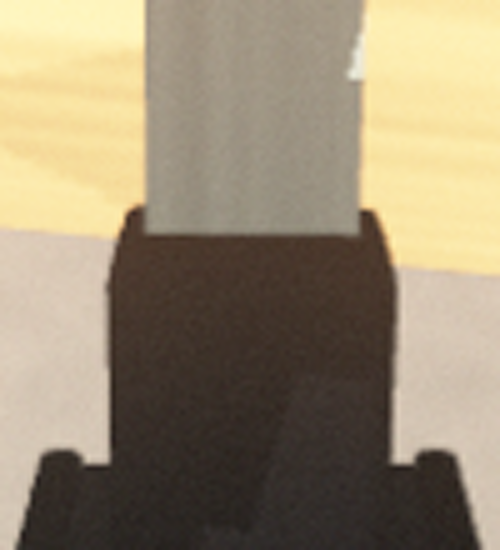

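Run:
```python
from h import *
state(); j=np.array([.4997,-.0045,0,.155]); np.save('jig2.npy',j)
rows(pose(),leverpose(j,36.5,.028,.011,.07,.0),8)
rows(leverpose(j,36.5,.028,.011,.07,.0),leverpose(j,36.5,.028,.011,.0,.0),8)
```

```text
t 9.7 pos [0.7241 0.0313 0.2035] F [ 0.3 -0.3 -2.1] w 0.0232 j [-0.67  0.18  0.65  1.88 -0.36  0.5   1.93]
[[-0.162  0.585 -0.795]
 [ 0.987  0.097 -0.13 ]
 [ 0.001 -0.805 -0.593]]
n 8 row [-0.0001, 0.0059, 0.0044] [-0.01, 0.04, 0.04]
n 8 row [-0.0, -0.0, 0.0088] [0.0, 0.0, -0.0]
```

Request:
arm_command([
  [[0,0.0059,0.0044,0,0.04,0],[0,0.0059,0.0044,0,0.04,0],[0,0.0059,0.0044,0,0.04,0],[0,0.0059,0.0044,0,0.04,0],[0,0.0059,0.0044,0,0.04,0],[0,0.0059,0.0044,0,0.04,0],[0,0.0059,0.0044,0,0.04,0],[0,0.0059,0.0044,0,0.04,0],[0,0,0,0,0,0],[0,0,0,0,0,0]],
])

```text
time: 10.53
ee_pos: [0.724, 0.0327, 0.1446]
eef_rot: [0.578, 0.68, -0.342, -0.294]
ft_force: [0.1, -0.1, -1.8]
width: 0.0234
```

Run:
```python
from h import *
state(); j=np.load('jig2.npy')
rows(pose(),leverpose(j,36.5,.028,.011,.03,.0),6)
snap('s5','scene'); crop('s5',260,130,400,260,5,'s5c')
```

```text
t 10.53 pos [0.724  0.0327 0.1446] F [ 0.1 -0.1 -1.8] w 0.0234 j [-0.58  0.26  0.56  1.94 -0.51  0.39  2.07]
[[-0.159  0.585 -0.795]
 [ 0.987  0.098 -0.125]
 [ 0.005 -0.805 -0.594]]
n 6 row [-0.0003, -0.0, 0.0067] [-0.01, 0.01, 0.06]
```

View pics/s5c.png

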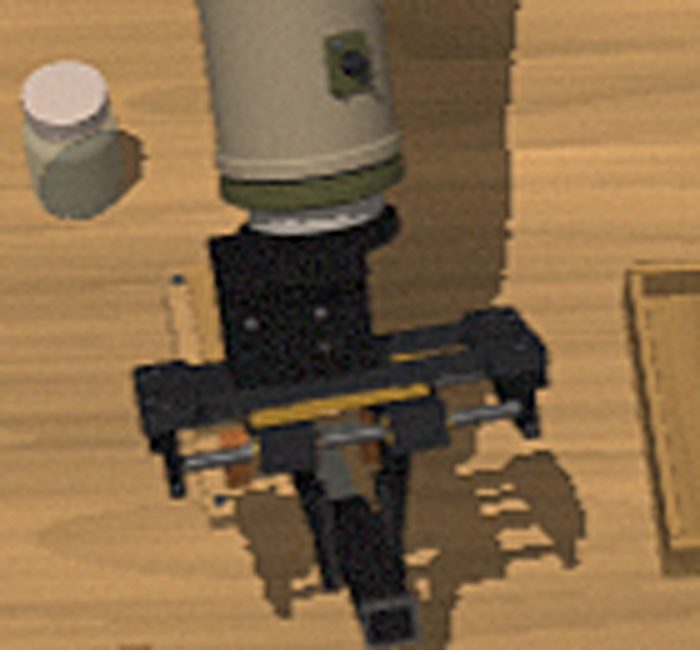

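Request:
arm_command([
  [[0,0,0.0067,0,0,0],[0,0,0.0067,0,0,0],[0,0,0.0067,0,0,0],[0,0,0.0067,0,0,0],[0,0,0.0067,0,0,0],[0,0,0.0067,0,0,0],[0,0,0,0,0,0],[0,0,0,0,0,0]],
])

```text
time: 11.25
ee_pos: [0.692, 0.0278, 0.1212]
eef_rot: [0.578, 0.68, -0.342, -0.294]
ft_force: [0.1, -0.6, -1.4]
width: 0.0235
```

Run:
```python
from h import *
state(); j=np.load('jig2.npy')
rows(pose(),leverpose(j,36.5,.028,.011,.0,.0),8)
print(leverpose(j,36.5,.028,.011,.03,.0).round(4)[:3,3])
```

```text
t 11.25 pos [0.692  0.0278 0.1212] F [ 0.1 -0.6 -1.4] w 0.0235 j [-0.57  0.22  0.54  2.03 -0.54  0.32  2.11]
[[-0.159  0.586 -0.795]
 [ 0.987  0.099 -0.125]
 [ 0.005 -0.804 -0.594]]
n 8 row [-0.0003, 0.0, 0.0038] [-0.01, 0.01, 0.05]
[0.6923 0.0256 0.1211]
```

Request:
arm_command([
  [[-0.0003,0,0.0038,0,0,0],[-0.0003,0,0.0038,0,0,0],[-0.0003,0,0.0038,0,0,0],[-0.0003,0,0.0038,0,0,0],[0,0,0,0,0,0]],
])

```text
time: 11.67
ee_pos: [0.6795, 0.0244, 0.1115]
eef_rot: [0.578, 0.68, -0.342, -0.294]
ft_force: [0.2, 0.2, -1.8]
width: 0.0233
```

Request:
arm_command([
  [[-0.0003,0,0.0038,0,0,0],[-0.0003,0,0.0038,0,0,0],[-0.0003,0,0.0038,0,0,0],[-0.0003,0,0.0038,0,0,0],[0,0,0,0,0,0]],
])

```text
time: 12.08
ee_pos: [0.6676, 0.0213, 0.1024]
eef_rot: [0.578, 0.68, -0.342, -0.294]
ft_force: [-0.1, 0.6, -1.8]
width: 0.0235
```

Run:
```python
from h import *
s=state(); j=np.load('jig2.npy')
def jp(X): 
    P=pose(s); w=P[:3,:3]@X+P[:3,3]-np.array([j[0],j[1],0]); return Ro.from_euler('z',-j[3]).as_matrix()@w
tip=jp(TIP); o=jp(TIP*[1,1,0]); print('tip jig',tip,'angle',np.degrees(np.arcsin((o-tip)[2]/.165)))
snap('s6','scene'); snap('w6'); crop('s6',260,130,400,260,5,'s6c')
```

```text
t 12.08 pos [0.6676 0.0213 0.1024] F [-0.1  0.6 -1.8] w 0.0235 j [-0.53  0.19  0.5   2.1  -0.58  0.28  2.18]
[[-0.159  0.585 -0.795]
 [ 0.987  0.098 -0.125]
 [ 0.005 -0.805 -0.593]]
tip jig [ 0.02681968 -0.00067513  0.01835372] angle 36.39558544854611
```

View pics/s6c.png

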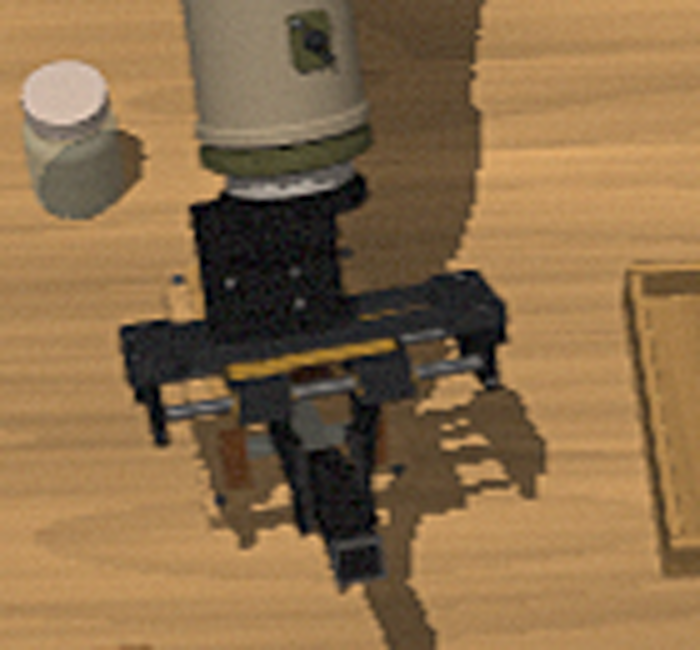

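View pics/w6.png

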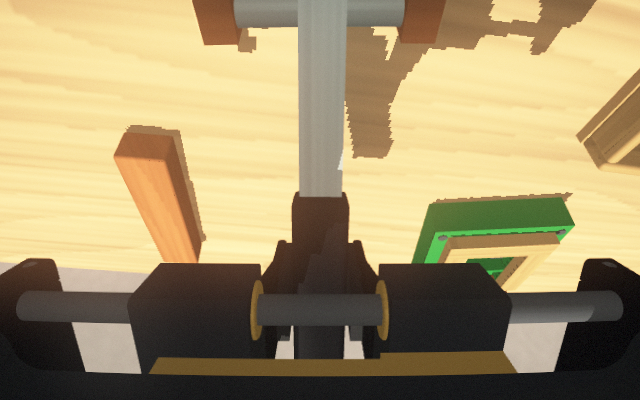

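Run:
```python
from h import *
c=load('w6'); j=np.load('jig2.npy'); R=Ro.from_euler('z',j[3]).as_matrix()
for m in [(75,-33,40),(75,33,40),(75,-20,46),(81,-20,40),(79,-20,44.5),(84,-33,49),(84,-47,49),(84,33,49),(84,47,49)]: print(m,proj(c,R@np.array(m)/1000+[j[0],j[1],0])[0].round(1))
crop('w6',180,0,460,60,2.8,'w6c')
```

```text
(75, -33, 40) [235.9   8. ]
(75, 33, 40) [400.3   8.4]
(75, -20, 46) [267.  15.]
(81, -20, 40) [269.8  22.2]
(79, -20, 44.5) [268.4  23. ]
(84, -33, 49) [236.7  40.8]
(84, -47, 49) [202.3  41.2]
(84, 33, 49) [399.6  41.1]
(84, 47, 49) [433.7  41.7]
```

View pics/w6c.png

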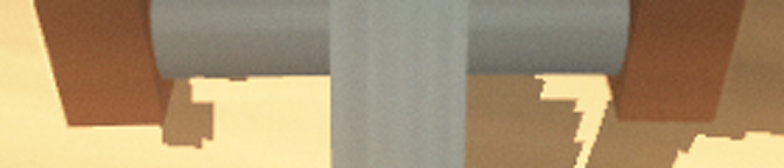

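```bash
cat >> h.py <<'E'
def lev(jig,a,L,d=.009,tip=TIP):
    a=np.radians(a); t=np.array([.075-L*np.cos(a)-d*np.sin(a),0,.040-L*np.sin(a)+d*np.cos(a)])
    T=down([0,0,0],jig[3]+np.pi/2,-a); R=Ro.from_euler('z',jig[3]).as_matrix()
    T[:3,3]=np.array([jig[0],jig[1],0])+R@t-T[:3,:3]@tip; return T
def tipjig(j,s=None):
    P=pose(s); f=lambda X:Ro.from_euler('z',-j[3]).as_matrix()@(P[:3,:3]@X+P[:3,3]-np.array([j[0],j[1],0]))
    t=f(TIP);o=f(TIP*[1,1,0]); print('tip jig',t.round(4),'angle',np.degrees(np.arcsin((o-t)[2]/.165)).round(2))
E
python3 - <<'E'
from h import *
j=np.load('jig2.npy'); j[0]=.5008; np.save('jig3.npy',j)
tipjig(j)
rows(pose(),lev(j,32,.050,.0095),6)
rows(lev(j,32,.05,.0095),lev(j,12,.050,.009),14)
E
```

```text
tip jig [ 0.0267 -0.0004  0.019 ] angle 36.45
n 6 row [0.0, 0.0019, -0.0001] [0.74, 0.01, 0.07]
n 14 row [-0.0, 0.0029, 0.0002] [1.43, -0.0, 0.0]
```

Request:
arm_command([
  [[0,0.0019,-0.0001,0.74,0,0],[0,0.0019,-0.0001,0.74,0,0],[0,0.0019,-0.0001,0.74,0,0],[0,0.0019,-0.0001,0.74,0,0],[0,0.0019,-0.0001,0.74,0,0],[0,0.0019,-0.0001,0.74,0,0],[0,0,0,0,0,0],[0,0,0,0,0,0]],
])

```text
time: 12.85
ee_pos: [0.6757, 0.0229, 0.0942]
eef_rot: [0.566, 0.667, -0.368, -0.316]
ft_force: [-0.4, -0.4, -0.6]
width: 0.0233
```

Run:
```python
from h import *
state();j=np.load('jig3.npy');tipjig(j)
```

```text
t 12.85 pos [0.6757 0.0229 0.0942] F [-0.4 -0.4 -0.6] w 0.0233 j [-0.58  0.25  0.56  2.03 -0.52  0.38  2.09]
[[-0.16   0.523 -0.837]
 [ 0.987  0.089 -0.133]
 [ 0.004 -0.848 -0.53 ]]
tip jig [ 0.028  -0.0004  0.0213] angle 32.03
```

Request:
arm_command([
  [[0,0.0029,0.0002,1.43,0,0],[0,0.0029,0.0002,1.43,0,0],[0,0.0029,0.0002,1.43,0,0],[0,0.0029,0.0002,1.43,0,0],[0,0,0,0,0,0]],
])

```text
time: 13.27
ee_pos: [0.6797, 0.0235, 0.0829]
eef_rot: [0.549, 0.647, -0.402, -0.345]
ft_force: [-6.0, -0.9, 2.3]
width: 0.0233
```

Run:
```python
from h import *
print(state()['torque']);j=np.load('jig3.npy');tipjig(j)
```

```text
t 13.27 pos [0.6797 0.0235 0.0829] F [-6.  -0.9  2.3] w 0.0233 j [-0.59  0.33  0.59  1.93 -0.47  0.52  2.03]
[[-0.16   0.434 -0.887]
 [ 0.987  0.075 -0.142]
 [ 0.005 -0.898 -0.44 ]]
[-0.22805946  1.54623857  0.01032926]
tip jig [ 0.0253 -0.0006  0.0258] angle 26.1
```

Request:
arm_command([
  [[0,0.0029,0.0002,1.43,0,0],[0,0.0029,0.0002,1.43,0,0],[0,0.0029,0.0002,1.43,0,0],[0,0.0029,0.0002,1.43,0,0],[0,0.0029,0.0002,1.43,0,0],[0,0,0,0,0,0]],
])

```text
time: 13.77
ee_pos: [0.6841, 0.0244, 0.0689]
eef_rot: [0.526, 0.621, -0.441, -0.378]
ft_force: [-5.1, -2.3, -0.2]
width: 0.0238
```

Run:
```python
from h import *
print(state()['torque']);j=np.load('jig3.npy');tipjig(j)
snap('s7','scene'); snap('w7'); crop('s7',260,130,400,260,5,'s7c')
```

```text
t 13.77 pos [0.6841 0.0244 0.0689] F [-5.1 -2.3 -0.2] w 0.0238 j [-0.59  0.43  0.61  1.82 -0.45  0.68  1.98]
[[-0.16   0.319 -0.934]
 [ 0.987  0.056 -0.15 ]
 [ 0.005 -0.946 -0.324]]
[-0.28263599  1.58951382  0.05298451]
tip jig [ 0.0239 -0.0005  0.0316] angle 18.92
```

View pics/s7c.png

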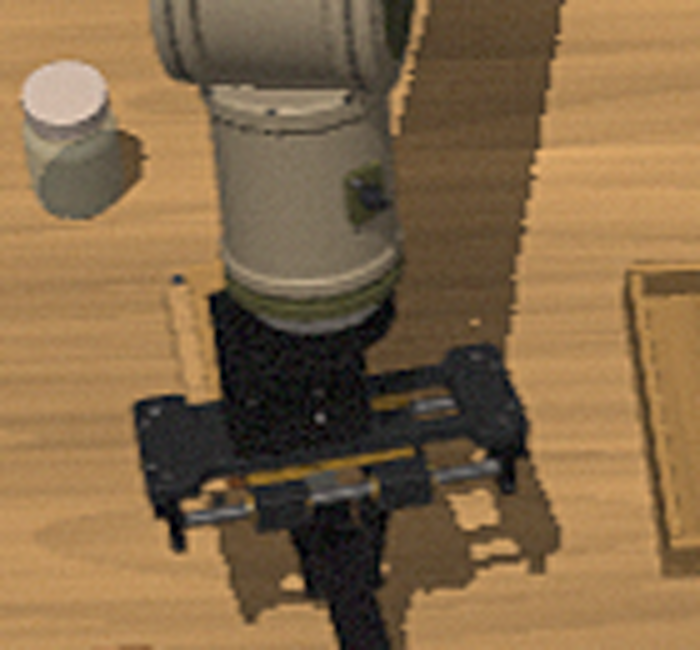

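View pics/w7.png

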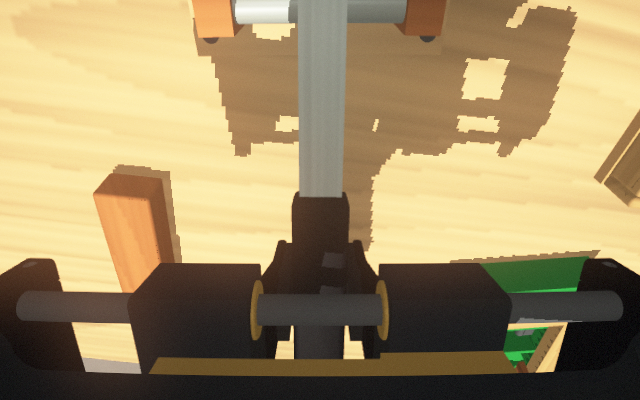

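Request:
arm_command([
  [[0,0.0029,0.0002,1.43,0,0],[0,0.0029,0.0002,1.43,0,0],[0,0.0029,0.0002,1.43,0,0],[0,0.0029,0.0002,1.43,0,0],[0,0.0029,0.0002,1.43,0,0],[0,0.0029,0.0002,1.43,0,0],[0,0,0,0,0,0]],
])

```text
time: 14.45
ee_pos: [0.6886, 0.0253, 0.0524]
eef_rot: [0.497, 0.586, -0.486, -0.416]
ft_force: [-2.6, -0.4, -0.2]
width: 0.0234
```

Run:
```python
from h import *
print(state()['torque']);j=np.load('jig3.npy');tipjig(j)
snap('w8'); c=load('w8'); 
P=pose(c['state'])
for X in ([.009,-.0142,.05],[-.009,-.0142,.05],[.009,-.0142,.12],[-.009,-.0142,.12]): print(proj(c,P[:3,:3]@np.array(X)+P[:3,3])[0].round(1))
```

```text
t 14.45 pos [0.6886 0.0253 0.0524] F [-2.6 -0.4 -0.2] w 0.0234 j [-0.56  0.55  0.61  1.67 -0.44  0.87  1.94]
[[-0.16   0.179 -0.971]
 [ 0.987  0.034 -0.157]
 [ 0.005 -0.983 -0.182]]
[-0.12310797  0.83338958  0.02466631]
tip jig [ 0.0248 -0.0004  0.0392] angle 10.48
[338.1 168.3]
[296.1 168.3]
[340.7 -13.8]
[292.7 -13.8]
```

View pics/w8.png

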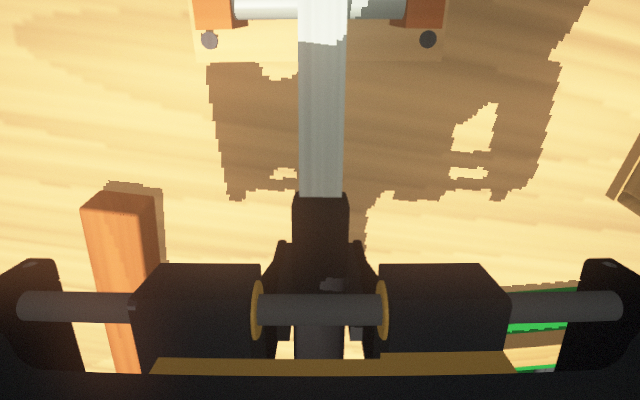

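Run:
```python
from h import *
j=np.load('jig3.npy')
A=lev(j,24,.05,.0105)
rows(pose(),A,8)
B=lev(j,24,-.025,.0105); rows(A,B,8)
print(B.round(3))
```

```text
n 8 row [-0.0, -0.0036, -0.0001] [-1.68, 0.03, 0.04]
n 8 row [0.0, -0.0, -0.0094] [0.0, 0.0, -0.0]
[[-0.154  0.402 -0.903  0.749]
 [ 0.988  0.063 -0.141  0.034]
 [-0.    -0.914 -0.407  0.111]
 [ 0.     0.     0.     1.   ]]
```

Request:
arm_command([
  [[0,-0.0036,-0.0001,-1.68,0,0],[0,-0.0036,-0.0001,-1.68,0,0],[0,-0.0036,-0.0001,-1.68,0,0],[0,-0.0036,-0.0001,-1.68,0,0],[0,-0.0036,-0.0001,-1.68,0,0],[0,-0.0036,-0.0001,-1.68,0,0],[0,-0.0036,-0.0001,-1.68,0,0],[0,-0.0036,-0.0001,-1.68,0,0],[0,0,0,0,0,0]],
])

```text
time: 15.25
ee_pos: [0.6808, 0.0234, 0.0815]
eef_rot: [0.543, 0.64, -0.412, -0.354]
ft_force: [0.5, -0.9, -2.3]
width: 0.0238
```

Run:
```python
from h import *
state();j=np.load('jig3.npy');tipjig(j)
```

```text
t 15.25 pos [0.6808 0.0234 0.0815] F [ 0.5 -0.9 -2.3] w 0.0238 j [-0.6   0.35  0.6   1.9  -0.46  0.56  2.01]
[[-0.159  0.404 -0.901]
 [ 0.987  0.07  -0.143]
 [ 0.005 -0.912 -0.41 ]]
tip jig [ 0.0246 -0.0006  0.0296] angle 24.19
```

Request:
arm_command([
  [[0,0,-0.0094,0,0,0],[0,0,-0.0094,0,0,0],[0,0,-0.0094,0,0,0],[0,0,-0.0094,0,0,0],[0,0,-0.0094,0,0,0],[0,0,-0.0094,0,0,0],[0,0,-0.0094,0,0,0],[0,0,-0.0094,0,0,0],[0,0,0,0,0,0]],
])

```text
time: 16.0
ee_pos: [0.752, 0.0356, 0.1128]
eef_rot: [0.543, 0.64, -0.413, -0.353]
ft_force: [-0.1, -0.0, -1.8]
width: 0.0238
```

Run:
```python
from h import *
state();j=np.load('jig3.npy');tipjig(j)
snap('w9');snap('s9','scene');crop('s9',260,130,400,260,5,'s9c')
```

```text
t 16.0 pos [0.752  0.0356 0.1128] F [-0.1 -0.  -1.8] w 0.0238 j [-0.56  0.46  0.6   1.69 -0.48  0.68  1.98]
[[-0.161  0.403 -0.901]
 [ 0.987  0.069 -0.145]
 [ 0.004 -0.912 -0.409]]
tip jig [0.0968 0.     0.0609] angle 24.15
```

View pics/s9c.png

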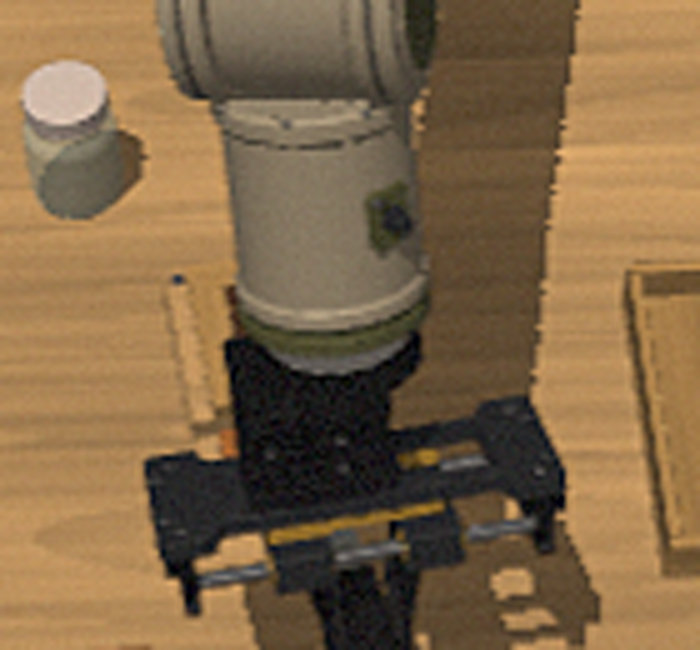

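View pics/w9.png

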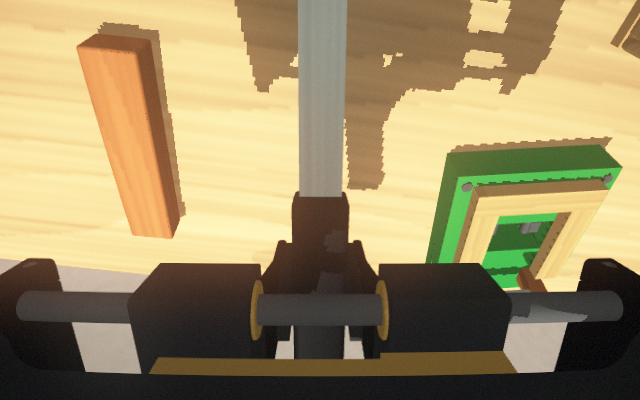

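Run:
```python
from h import *
A=pose(); B=A.copy(); B[2,3]+=.10; rows(A,B,6)
C=down([.61,-.17,.255],np.radians(80)); rows(B,C,12)
```

```text
n 6 row [0.0001, -0.0152, -0.0068] [-0.0, -0.0, -0.0]
n 12 row [-0.017, -0.0065, 0.0107] [1.98, 1.57, 0.35]
```

Request:
arm_command([
  [[0,-0.0152,-0.0068,0,0,0],[0,-0.0152,-0.0068,0,0,0],[0,-0.0152,-0.0068,0,0,0],[0,-0.0152,-0.0068,0,0,0],[0,-0.0152,-0.0068,0,0,0],[0,-0.0152,-0.0068,0,0,0]],
])

```text
time: 16.6
ee_pos: [0.749, 0.0341, 0.2117]
eef_rot: [0.543, 0.639, -0.414, -0.355]
ft_force: [1.1, -0.5, -2.1]
width: 0.0237
```

Request:
arm_command([
  [[-0.017,-0.0065,0.0107,1.98,1.57,0.35],[-0.017,-0.0065,0.0107,1.98,1.57,0.35],[-0.017,-0.0065,0.0107,1.98,1.57,0.35],[-0.017,-0.0065,0.0107,1.98,1.57,0.35],[-0.017,-0.0065,0.0107,1.98,1.57,0.35],[-0.017,-0.0065,0.0107,1.98,1.57,0.35],[-0.017,-0.0065,0.0107,1.98,1.57,0.35],[-0.017,-0.0065,0.0107,1.98,1.57,0.35],[-0.017,-0.0065,0.0107,1.98,1.57,0.35],[-0.017,-0.0065,0.0107,1.98,1.57,0.35],[-0.017,-0.0065,0.0107,1.98,1.57,0.35],[-0.017,-0.0065,0.0107,1.98,1.57,0.35]],
])

```text
time: 17.6
ee_pos: [0.609, -0.1717, 0.2552]
eef_rot: [-0.541, -0.454, 0.454, 0.543]
ft_force: [-0.2, -0.3, -2.6]
width: 0.0232
```

Request:
arm_command([
  [[0,0,0,0,0,0],[0,0,0,0,0,0]],
])

```text
time: 17.77
ee_pos: [0.6098, -0.172, 0.2552]
eef_rot: [-0.542, -0.455, 0.454, 0.542]
ft_force: [0.2, 0.1, -1.7]
width: 0.0238
```

Run:
```python
from h import *
state()
snap('w10');snap('s10','scene');crop('s10',260,130,400,260,5,'s10c')
rows(pose(),down([.5445,-.291,.10],np.radians(77.8)),12)
```

```text
t 17.77 pos [ 0.6098 -0.172   0.2552] F [ 0.2  0.1 -1.7] w 0.0238 j [-0.4   0.42  0.83  1.42 -0.31  1.43  1.83]
[[ 0.175  0.001 -0.985]
 [ 0.985  0.001  0.175]
 [ 0.001 -1.    -0.   ]]
n 12 row [-0.011, 0.0129, 0.0035] [-0.0, 0.19, 0.01]
```

View pics/s10c.png

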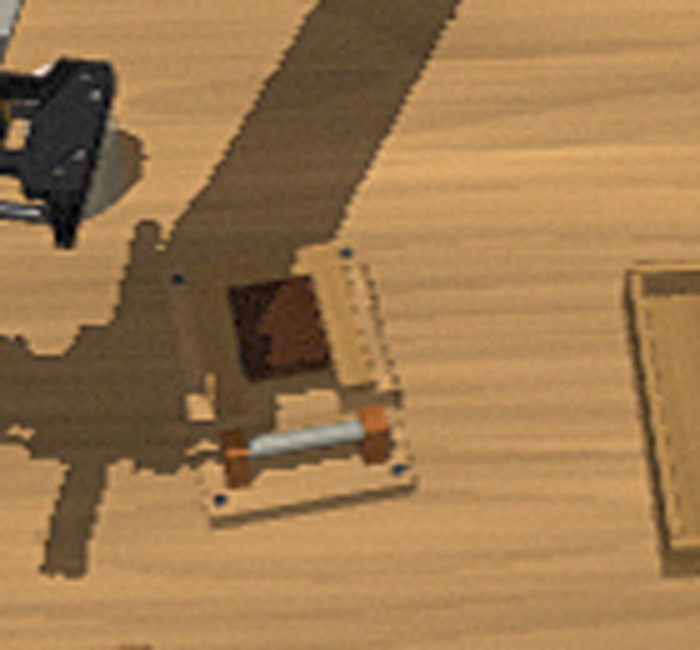

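View pics/w10.png

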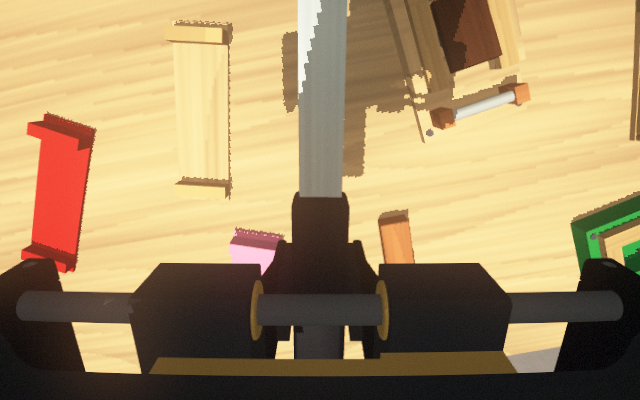

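Request:
arm_command([
  [[-0.011,0.0129,0.0035,0,0.19,0],[-0.011,0.0129,0.0035,0,0.19,0],[-0.011,0.0129,0.0035,0,0.19,0],[-0.011,0.0129,0.0035,0,0.19,0],[-0.011,0.0129,0.0035,0,0.19,0],[-0.011,0.0129,0.0035,0,0.19,0],[-0.011,0.0129,0.0035,0,0.19,0],[-0.011,0.0129,0.0035,0,0.19,0],[-0.011,0.0129,0.0035,0,0.19,0],[-0.011,0.0129,0.0035,0,0.19,0],[-0.011,0.0129,0.0035,0,0.19,0],[-0.011,0.0129,0.0035,0,0.19,0]],
])

```text
time: 18.87
ee_pos: [0.5427, -0.2934, 0.0988]
eef_rot: [-0.55, -0.444, 0.443, 0.551]
ft_force: [0.8, 0.2, -2.3]
width: 0.0235
```

Request:
arm_command([
  [[0,0,0,0,0,0],[0,0,0,0,0,0]],
])

```text
time: 19.03
ee_pos: [0.5426, -0.293, 0.0994]
eef_rot: [-0.55, -0.443, 0.443, 0.552]
ft_force: [-0.2, -0.4, -2.1]
width: 0.0235
```

Run:
```python
from h import *
state()
snap('w11')
rows(pose(),down([.5445,-.291,.025],np.radians(77.8)),8)
```

```text
t 19.03 pos [ 0.5426 -0.293   0.0994] F [-0.2 -0.4 -2.1] w 0.0235 j [-0.19  0.52  0.8   1.66 -0.4   1.14  2.08]
[[ 0.214 -0.002 -0.977]
 [ 0.977  0.002  0.214]
 [ 0.001 -1.     0.002]]
n 8 row [0.0002, 0.0094, -0.0001] [-0.0, -0.01, 0.01]
```

View pics/w11.png

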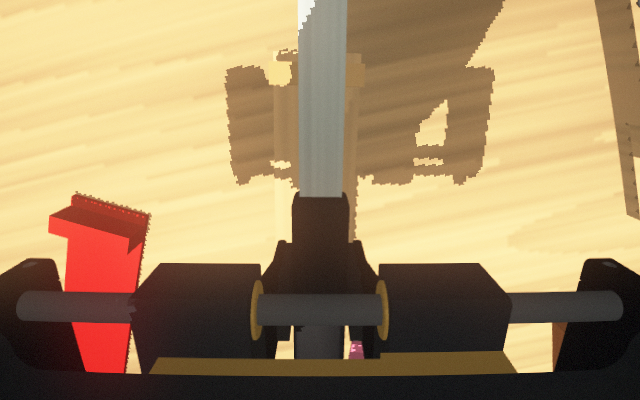

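Request:
arm_command([
  [[0.0002,0.0094,-0.0001,0,0,0],[0.0002,0.0094,-0.0001,0,0,0],[0.0002,0.0094,-0.0001,0,0,0],[0.0002,0.0094,-0.0001,0,0,0],[0.0002,0.0094,-0.0001,0,0,0],[0.0002,0.0094,-0.0001,0,0,0],[0.0002,0.0094,-0.0001,0,0,0],[0.0002,0.0074,-0.0001,0,0,0],[0,0.002,0,0,0,0],[0,0.002,0,0,0,0],[0,0.002,0,0,0,0]],
])

```text
time: 20.0
ee_pos: [0.5446, -0.2911, 0.021]
eef_rot: [-0.55, -0.444, 0.443, 0.551]
ft_force: [-0.2, -0.1, -1.8]
width: 0.0229
```

Request:
arm_command([
  [[0,0.002,0,0,0,0],[0,0,0,0,0,0],[0,0,0,0,0,0]],
])

```text
time: 20.25
ee_pos: [0.5446, -0.2909, 0.0191]
eef_rot: [-0.55, -0.444, 0.443, 0.551]
ft_force: [-0.1, -0.5, -2.3]
width: 0.0233
```

Run:
```python
from h import *
state()
```

```text
t 20.25 pos [ 0.5446 -0.2909  0.0191] F [-0.1 -0.5 -2.3] w 0.0233 j [-0.14  0.61  0.74  1.71 -0.48  1.    2.13]
[[ 0.212 -0.    -0.977]
 [ 0.977  0.001  0.212]
 [ 0.001 -1.     0.   ]]
```

No contact yet, so I go 1 mm per row down to about 0.0145.

Request:
arm_command([
  [[0,0.001,0,0,0,0],[0,0.001,0,0,0,0],[0,0.001,0,0,0,0],[0,0.001,0,0,0,0],[0,0,0,0,0,0],[0,0,0,0,0,0]],
])

```text
time: 20.75
ee_pos: [0.5445, -0.2908, 0.0149]
eef_rot: [-0.55, -0.444, 0.444, 0.551]
ft_force: [0.2, 0.7, -1.4]
width: 0.0231
```

Request:
arm_command([
  [[0,0,0,0,0,0],[0,0,0,0,0,0],[0,0,0,0,0,0],[0,0,0,0,0,0],[0,0,0,0,0,0],[0,0,0,0,0,0],[0,0,0,0,0,0],[0,0,0,0,0,0],[0,0,0,0,0,0],[0,0,0,0,0,0],[0,0,0,0,0,0],[0,0,0,0,0,0]],
], hand=1)

```text
time: 21.75
ee_pos: [0.5444, -0.2908, 0.0149]
eef_rot: [-0.55, -0.444, 0.444, 0.551]
ft_force: [0.1, 0.2, 0.1]
width: 0.0862
```

Request:
arm_command([
  [[0,0,0,0,0,0],[0,0,0,0,0,0],[0,0,0,0,0,0]],
])

```text
time: 22.0
ee_pos: [0.5444, -0.2908, 0.0149]
eef_rot: [-0.55, -0.444, 0.444, 0.551]
ft_force: [-0.5, 0.9, 0.6]
width: 0.0869
```

Run:
```python
from h import *
state()
A=pose(); B=A.copy(); B[2,3]=.2; rows(A,B,8)
C=down([.60,-.03,.25],np.radians(98)); rows(B,C,12)
```

```text
t 22.0 pos [ 0.5444 -0.2908  0.0149] F [-0.5  0.9  0.6] w 0.0869 j [-0.14  0.62  0.74  1.72 -0.48  1.    2.13]
[[ 0.212 -0.    -0.977]
 [ 0.977  0.001  0.212]
 [ 0.001 -1.     0.001]]
n 8 row [0.0, -0.0231, 0.0] [0.0, 0.0, 0.0]
n 12 row [0.0221, -0.0042, -0.0035] [-0.0, -1.69, 0.01]
```

Request:
arm_command([
  [[0,-0.0231,0,0,0,0],[0,-0.0231,0,0,0,0],[0,-0.0231,0,0,0,0],[0,-0.0231,0,0,0,0],[0,-0.0231,0,0,0,0],[0,-0.0231,0,0,0,0],[0,-0.0231,0,0,0,0],[0,-0.0231,0,0,0,0]],
])

```text
time: 22.67
ee_pos: [0.5443, -0.2911, 0.2009]
eef_rot: [-0.55, -0.444, 0.443, 0.551]
ft_force: [-0.2, -1.2, 0.4]
width: 0.0873
```

Request:
arm_command([
  [[0.0221,-0.0042,-0.0035,0,-1.69,0],[0.0221,-0.0042,-0.0035,0,-1.69,0],[0.0221,-0.0042,-0.0035,0,-1.69,0],[0.0221,-0.0042,-0.0035,0,-1.69,0],[0.0221,-0.0042,-0.0035,0,-1.69,0],[0.0221,-0.0042,-0.0035,0,-1.69,0],[0.0221,-0.0042,-0.0035,0,-1.69,0],[0.0221,-0.0042,-0.0035,0,-1.69,0],[0.0221,-0.0042,-0.0035,0,-1.69,0],[0.0221,-0.0042,-0.0035,0,-1.69,0],[0.0221,-0.0042,-0.0035,0,-1.69,0],[0.0221,-0.0042,-0.0035,0,-1.69,0]],
])

```text
time: 23.67
ee_pos: [0.5998, -0.0288, 0.2507]
eef_rot: [0.463, 0.534, -0.534, -0.464]
ft_force: [0.2, 0.1, -0.3]
width: 0.0868
```

Request:
arm_command([
  [[0,0,0,0,0,0],[0,0,0,0,0,0]],
])

```text
time: 23.83
ee_pos: [0.6, -0.0284, 0.2505]
eef_rot: [0.463, 0.535, -0.534, -0.464]
ft_force: [0.3, -1.0, 0.4]
width: 0.087
```

Run:
```python
from h import *
state()
snap('w12'); snap('s12','scene'); crop('s12',190,150,330,260,5,'s12c')
```

```text
t 23.83 pos [ 0.6    -0.0284  0.2505] F [ 0.3 -1.   0.4] w 0.087 j [-0.61  0.31  0.74  1.52 -0.21  1.39  1.85]
[[-0.142 -0.    -0.99 ]
 [ 0.99   0.002 -0.142]
 [ 0.002 -1.    -0.   ]]
```

View pics/w12.png

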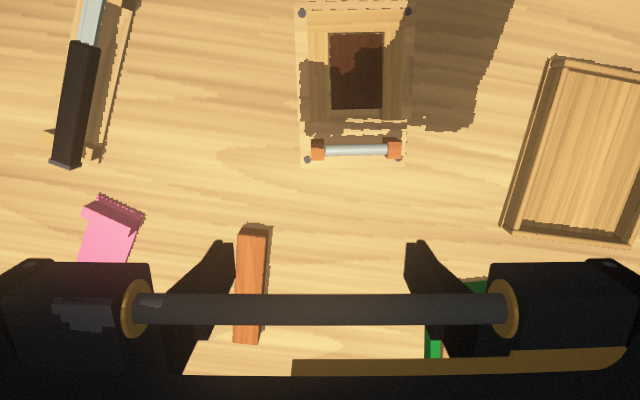

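View pics/s12c.png

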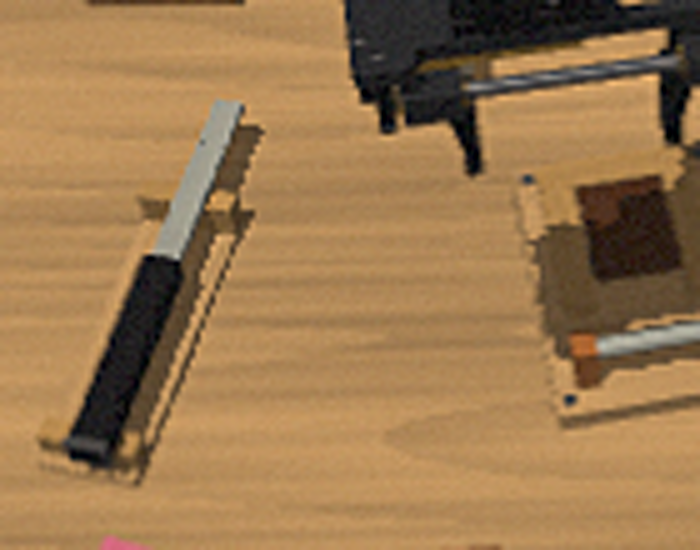

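The bar lies across both battens again. Next I measure the insert's height and pose.

Run:
```python
from h import *
crop('w12',285,0,425,175,4,'w12c')
crop('w10',400,0,550,140,4,'w10c')
```

```text
(no output)
```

View pics/w12c.png

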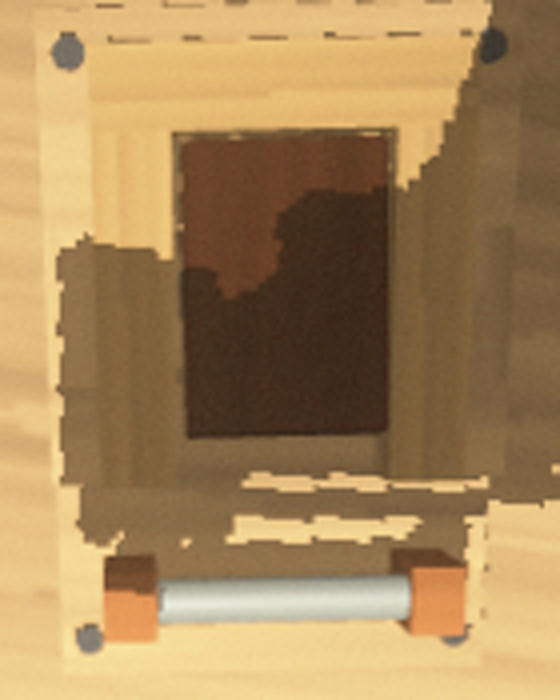

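View pics/w10c.png

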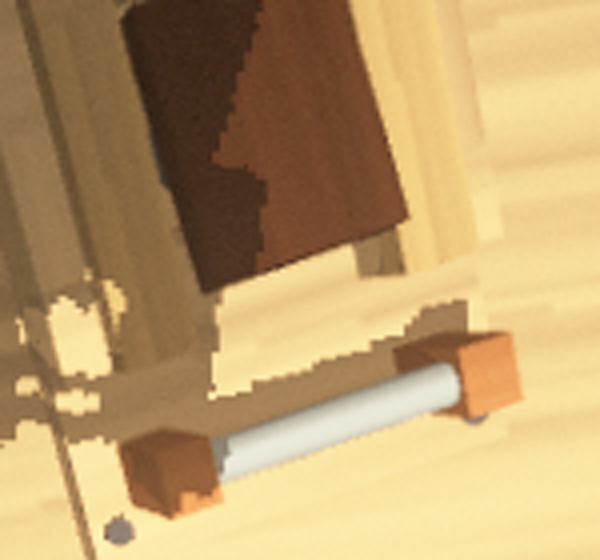

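Run:
```python
from fit import *
a,b=load('w12'),load('w10')
J=[(a,(75,-33,41),(325,150.5)),(a,(75,33,41),(387.5,149)),(b,(75,-33,41),(455.5,116.3)),(b,(75,33,41),(513.8,96.3))]
fit(J,[.5,-.004,0,.155])
I=[(a,(35,-25,0),(331.8,109.3)),(a,(35,25,0),(382.3,107.8)),(a,(-35,-25,0),(330,33.8)),(a,(-35,25,0),(382.8,33.8)),(b,(35,-25,0),(451.3,73)),(b,(35,25,0),(502.3,54.3))]
fit(I,[.5,-.004,.05,.155]); fit(I,[.5,-.004,.05,.155,0],5)
w1,w2=load('w1'),load('w2')
I0=[(w1,(35,-25,0),(346,226)),(w1,(35,25,0),(385,214)),(w1,(-35,25,0),(368.3,157.7)),(w1,(-35,-25,0),(326,170.3)),
(w2,(35,-25,0),(443,76.8)),(w2,(35,25,0),(491.8,60.8))]
fit(I0,[.5,-.004,.05,.155])
```

```text
[ 0.501  -0.0032  0.0023  0.1613] rms px 0.98
[[0.1, 0.3], [0.3, 0.7], [-2.5, -0.1], [0.3, -0.8]]
[ 0.4981 -0.0049  0.0506  0.1766] rms px 0.76
[[0.1, 0.1], [-0.3, 0.0], [0.1, 0.1], [0.1, -1.5], [1.5, -0.1], [-1.0, 1.1]]
[ 0.498  -0.0049  0.0498  0.1697 -0.0691] rms px 0.73
[[-0.0, -0.1], [-0.3, 0.1], [0.2, 0.3], [-0.3, -0.8], [1.9, -0.5], [-0.6, 1.0]]
[ 0.5005 -0.0047  0.0422  0.1484] rms px 0.7
[[-1.4, 0.0], [0.2, -0.6], [0.3, -0.1], [0.2, 1.2], [1.1, -0.5], [-0.7, 0.2]]
```

Run:
```python
from h import *
A=pose();B=down([.499,-.0047,.08],np.pi/2+.162);rows(A,B,12)
```

```text
n 12 row [0.0034, 0.0142, 0.008] [-0.0, -0.11, 0.0]
```

Request:
arm_command([
  [[0.0034,0.0142,0.008,0,-0.11,0],[0.0034,0.0142,0.008,0,-0.11,0],[0.0034,0.0142,0.008,0,-0.11,0],[0.0034,0.0142,0.008,0,-0.11,0],[0.0034,0.0142,0.008,0,-0.11,0],[0.0034,0.0142,0.008,0,-0.11,0],[0.0034,0.0142,0.008,0,-0.11,0],[0.0034,0.0142,0.008,0,-0.11,0],[0.0034,0.0142,0.008,0,-0.11,0],[0.0034,0.0142,0.008,0,-0.11,0],[0.0034,0.0142,0.008,0,-0.11,0],[0.0034,0.0142,0.008,0,-0.11,0]],
])

```text
time: 24.93
ee_pos: [0.4982, -0.005, 0.0795]
eef_rot: [0.458, 0.539, -0.538, -0.459]
ft_force: [-0.3, -0.2, -0.4]
width: 0.0866
```

Request:
arm_command([
  [[0,0,0,0,0,0],[0,0,0,0,0,0]],
])

```text
time: 25.1
ee_pos: [0.4984, -0.0047, 0.0801]
eef_rot: [0.457, 0.539, -0.539, -0.459]
ft_force: [0.7, 0.0, -0.3]
width: 0.0872
```

Run:
```python
from h import *
state(); snap('w13'); A=pose();B=down([.499,-.0047,.0435],np.pi/2+.162);rows(A,B,6)
c=load('w13'); R=Ro.from_euler('z',.162).as_matrix()
for m in [(35,-25),(35,25),(-35,-25),(-35,25)]: print(m,proj(c,R@np.array([*m,0])/1000+[.499,-.0047,.0515])[0].round(1))
```

```text
t 25.1 pos [ 0.4984 -0.0047  0.0801] F [ 0.7  0.  -0.3] w 0.0872 j [-0.71  0.22  0.7   1.98 -0.17  1.    1.8 ]
[[-0.161 -0.001 -0.987]
 [ 0.987  0.001 -0.161]
 [ 0.001 -1.     0.001]]
n 6 row [-0.0, 0.0062, 0.0001] [0.0, -0.0, 0.01]
(35, -25) [277.3 288.6]
(35, 25) [358.  288.5]
(-35, -25) [272.5 178.9]
(-35, 25) [362.2 178.7]
```

View pics/w13.png

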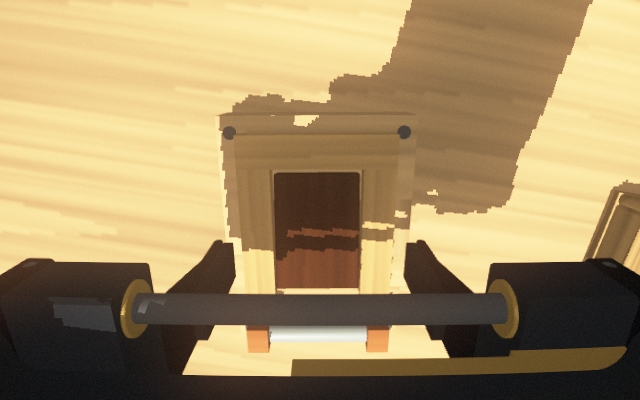

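Request:
arm_command([
  [[0,0.0061,0,0,0,0],[0,0.0061,0,0,0,0],[0,0.0061,0,0,0,0],[0,0.0061,0,0,0,0],[0,0.0061,0,0,0,0],[0,0.0061,0,0,0,0],[0,0,0,0,0,0],[0,0,0,0,0,0]],
])

```text
time: 25.82
ee_pos: [0.4987, -0.0037, 0.043]
eef_rot: [0.457, 0.539, -0.539, -0.458]
ft_force: [-0.3, -0.1, 0.8]
width: 0.0871
```

Run:
```python
from h import *
state()
```

```text
t 25.82 pos [ 0.4987 -0.0037  0.043 ] F [-0.3 -0.1  0.8] w 0.0871 j [-0.68  0.29  0.68  2.01 -0.22  0.92  1.85]
[[-0.162 -0.001 -0.987]
 [ 0.987  0.001 -0.162]
 [ 0.001 -1.     0.001]]
```

Request:
arm_command([
  [[0,0,0,0,0,0],[0,0,0,0,0,0],[0,0,0,0,0,0],[0,0,0,0,0,0],[0,0,0,0,0,0],[0,0,0,0,0,0],[0,0,0,0,0,0],[0,0,0,0,0,0],[0,0,0,0,0,0],[0,0,0,0,0,0]],
], hand=0, grip_force=35)

```text
time: 26.65
ee_pos: [0.4992, -0.0046, 0.0439]
eef_rot: [0.458, 0.539, -0.539, -0.458]
ft_force: [0.4, -5.3, 5.0]
width: 0.0494
```

Run:
```python
from h import *
state()
```

```text
t 26.65 pos [ 0.4992 -0.0046  0.0439] F [ 0.4 -5.3  5. ] w 0.0494 j [-0.68  0.28  0.68  2.01 -0.22  0.92  1.85]
[[-0.162  0.001 -0.987]
 [ 0.987  0.001 -0.162]
 [ 0.    -1.    -0.001]]
```

Gripped at 49.4 mm (the head is 50 mm wide). Lifting slowly.

Request:
arm_command([
  [[0,-0.003,0,0,0,0],[0,-0.004,0,0,0,0],[0,-0.005,0,0,0,0],[0,-0.006,0,0,0,0],[0,-0.008,0,0,0,0],[0,-0.012,0,0,0,0],[0,-0.015,0,0,0,0],[0,-0.015,0,0,0,0],[0,-0.015,0,0,0,0],[0,-0.015,0,0,0,0],[0,0,0,0,0,0]],
])

```text
time: 27.57
ee_pos: [0.5005, -0.0036, 0.145]
eef_rot: [0.458, 0.541, -0.537, -0.457]
ft_force: [0.0, -1.3, -1.1]
width: 0.0497
```

Run:
```python
from h import *
state(); snap('w14'); snap('s14','scene'); crop('s14',260,130,450,260,4,'s14c')
```

```text
t 27.57 pos [ 0.5005 -0.0036  0.145 ] F [ 0.  -1.3 -1.1] w 0.0497 j [-0.74  0.12  0.71  1.92 -0.09  1.13  1.74]
[[-0.162  0.004 -0.987]
 [ 0.987  0.003 -0.162]
 [ 0.002 -1.    -0.005]]
```

View pics/w14.png

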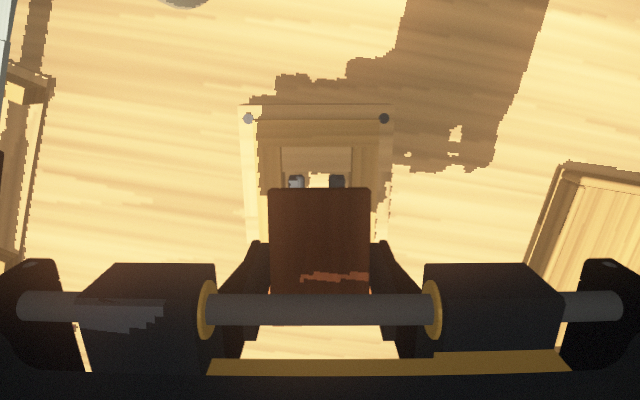

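View pics/s14c.png

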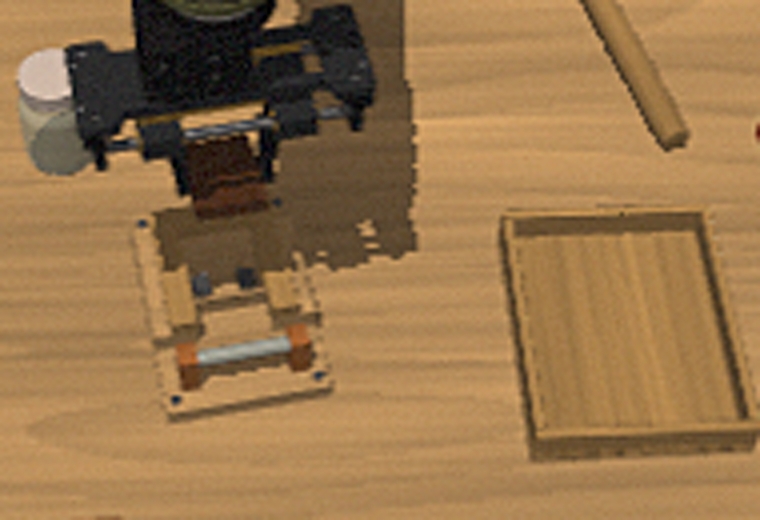

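Run:
```python
from h import *
A=pose();B=down([.542,.285,.135],np.radians(92));rows(A,B,16)
rows(B,down([.542,.285,.045],np.radians(92)),9)
```

```text
n 16 row [0.0177, 0.0005, -0.0045] [0.0, 0.46, 0.01]
n 9 row [0.0, 0.01, 0.0] [0.0, 0.0, 0.0]
```

Request:
arm_command([
  [[0.0177,0.0005,-0.0045,0,0.46,0],[0.0177,0.0005,-0.0045,0,0.46,0],[0.0177,0.0005,-0.0045,0,0.46,0],[0.0177,0.0005,-0.0045,0,0.46,0],[0.0177,0.0005,-0.0045,0,0.46,0],[0.0177,0.0005,-0.0045,0,0.46,0],[0.0177,0.0005,-0.0045,0,0.46,0],[0.0177,0.0005,-0.0045,0,0.46,0]],
])

```text
time: 28.33
ee_pos: [0.5148, 0.1422, 0.1367]
eef_rot: [-0.474, -0.524, 0.524, 0.475]
ft_force: [0.3, -0.6, -1.4]
width: 0.0495
```

Request:
arm_command([
  [[0.0177,0.0005,-0.0045,0,0.46,0],[0.0177,0.0005,-0.0045,0,0.46,0],[0.0177,0.0005,-0.0045,0,0.46,0],[0.0177,0.0005,-0.0045,0,0.46,0],[0.0177,0.0005,-0.0045,0,0.46,0],[0.0177,0.0005,-0.0045,0,0.46,0],[0.0177,0.0005,-0.0045,0,0.46,0],[0.0177,0.0005,-0.0045,0,0.46,0],[0,0,0,0,0,0],[0,0,0,0,0,0]],
])

```text
time: 29.17
ee_pos: [0.5406, 0.2858, 0.1325]
eef_rot: [-0.49, -0.509, 0.509, 0.491]
ft_force: [-0.0, -0.8, -1.0]
width: 0.0492
```

Run:
```python
from h import *
state(); snap('w15'); snap('s15','scene'); crop('s15',340,130,500,260,4.5,'s15c')
```

```text
t 29.17 pos [0.5406 0.2858 0.1325] F [-0.  -0.8 -1. ] w 0.0492 j [-1.    0.4   0.55  1.64 -0.23  1.17  1.22]
[[-0.036 -0.002 -0.999]
 [ 0.999 -0.    -0.036]
 [ 0.    -1.     0.002]]
```

View pics/w15.png

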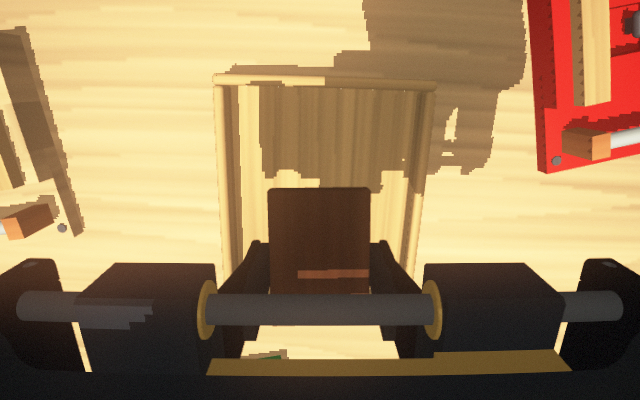

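View pics/s15c.png

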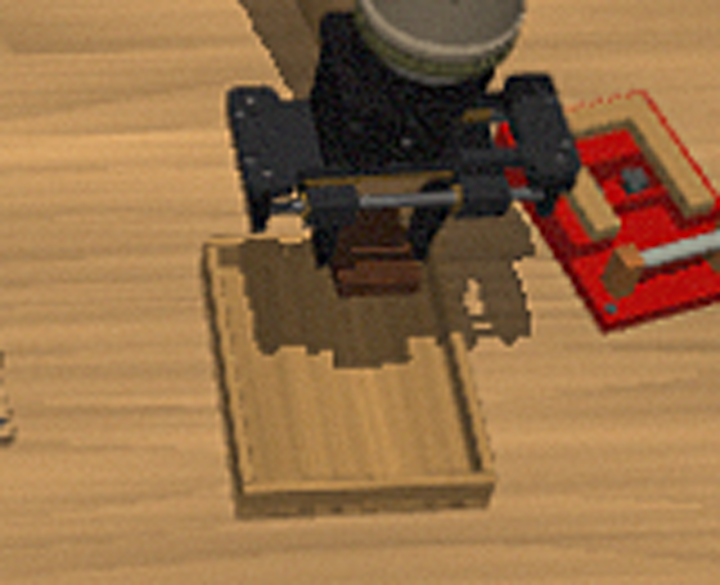

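Centred over the tray between the walls (columns 225–428, insert at 268–370). I lower it, slowly at the end.

Request:
arm_command([
  [[0,0.01,0,0,0,0],[0,0.01,0,0,0,0],[0,0.01,0,0,0,0],[0,0.01,0,0,0,0],[0,0.01,0,0,0,0],[0,0.01,0,0,0,0],[0,0.01,0,0,0,0],[0,0.01,0,0,0,0],[0,0.006,0,0,0,0],[0,0.004,0,0,0,0],[0,0,0,0,0,0]],
])

```text
time: 30.18
ee_pos: [0.5409, 0.2851, 0.043]
eef_rot: [-0.491, -0.508, 0.509, 0.492]
ft_force: [-0.5, -0.1, -0.8]
width: 0.0496
```

Request:
arm_command([
  [[0,0.002,0,0,0,0],[0,0.002,0,0,0,0],[0,0.002,0,0,0,0],[0,0.001,0,0,0,0],[0,0,0,0,0,0]],
])

```text
time: 30.6
ee_pos: [0.5412, 0.2853, 0.0368]
eef_rot: [0.491, 0.509, -0.508, -0.492]
ft_force: [0.5, -0.5, -1.2]
width: 0.0495
```

Run:
```python
from h import *
state()
```

```text
t 30.6 pos [0.5412 0.2853 0.0368] F [ 0.5 -0.5 -1.2] w 0.0495 j [-0.96  0.51  0.51  1.71 -0.29  1.    1.26]
[[-0.035 -0.    -0.999]
 [ 0.999  0.001 -0.035]
 [ 0.001 -1.     0.   ]]
```

Request:
arm_command([
  [[0,0.001,0,0,0,0],[0,0.001,0,0,0,0],[0,0.001,0,0,0,0],[0,0.001,0,0,0,0],[0,0,0,0,0,0],[0,0,0,0,0,0]],
])

```text
time: 31.1
ee_pos: [0.5431, 0.2854, 0.0352]
eef_rot: [0.491, 0.51, -0.507, -0.491]
ft_force: [-1.5, -1.7, 14.3]
width: 0.049
```

Run:
```python
from h import *
state()
```

```text
t 31.1 pos [0.5431 0.2854 0.0352] F [-1.5 -1.7 14.3] w 0.049 j [-0.96  0.51  0.51  1.71 -0.29  0.99  1.27]
[[-0.034  0.003 -0.999]
 [ 0.999  0.003 -0.034]
 [ 0.003 -1.    -0.003]]
```

Contact (14 N). I back off about 2 mm to ease the load, then open.

Request:
arm_command([
  [[0,-0.002,0,0,0,0],[0,0,0,0,0,0]],
])

```text
time: 31.27
ee_pos: [0.542, 0.2855, 0.0358]
eef_rot: [0.491, 0.509, -0.508, -0.492]
ft_force: [2.4, -0.7, 4.9]
width: 0.0494
```

Request:
arm_command([
  [[0,0,0,0,0,0],[0,0,0,0,0,0],[0,0,0,0,0,0],[0,0,0,0,0,0],[0,0,0,0,0,0],[0,0,0,0,0,0],[0,0,0,0,0,0],[0,0,0,0,0,0]],
], hand=0.85)

```text
time: 31.93
ee_pos: [0.5412, 0.2853, 0.0349]
eef_rot: [0.491, 0.509, -0.508, -0.492]
ft_force: [-0.4, 0.3, 0.3]
width: 0.074
```

Run:
```python
from h import *
state()
```

```text
t 31.93 pos [0.5412 0.2853 0.0349] F [-0.4  0.3  0.3] w 0.074 j [-0.96  0.51  0.51  1.71 -0.29  0.99  1.26]
[[-0.035 -0.    -0.999]
 [ 0.999  0.001 -0.035]
 [ 0.001 -1.     0.   ]]
```

Released. Retreating straight up, then back a little.

Request:
arm_command([
  [[0,-0.005,0,0,0,0],[0,-0.01,0,0,0,0],[0,-0.02,0,0,0,0],[0,-0.025,0,0,0,0],[0,-0.025,0,0,0,0],[0,-0.025,0,0,0,0],[0,-0.025,0,0,0,0],[0,-0.025,0,0,0,0],[0,-0.025,-0.005,0,0,0],[0,-0.01,-0.02,0,0,0],[0,0,-0.025,0,0,0],[0,0,0,0,0,0]],
])

```text
time: 32.93
ee_pos: [0.5944, 0.286, 0.2314]
eef_rot: [0.492, 0.509, -0.507, -0.491]
ft_force: [0.7, -0.1, -0.7]
width: 0.0735
```

Request:
arm_command([
  [[0,0,0,0,0,0],[0,0,0,0,0,0],[0,0,0,0,0,0],[0,0,0,0,0,0]],
])

```text
time: 33.27
ee_pos: [0.5907, 0.287, 0.2302]
eef_rot: [0.491, 0.509, -0.508, -0.492]
ft_force: [-0.5, -0.1, -0.1]
width: 0.0737
```

Run:
```python
from h import *
state(); snap('w16'); c=snap('s16','scene'); snap('t16','top')
s0=load('scene0')['pixels'];cv2.imwrite('pics/s16v.png',c['pixels'])
```

```text
t 33.27 pos [0.5907 0.287  0.2302] F [-0.5 -0.1 -0.1] w 0.0737 j [-0.94  0.44  0.58  1.38 -0.24  1.39  1.25]
[[-0.035 -0.001 -0.999]
 [ 0.999  0.002 -0.035]
 [ 0.002 -1.     0.   ]]
```

View pics/w16.png

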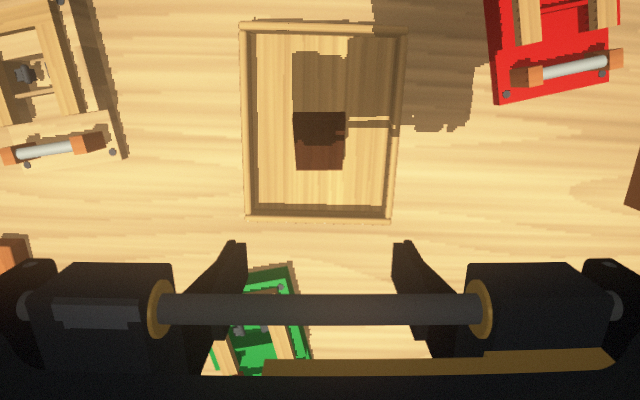

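View pics/s16.png

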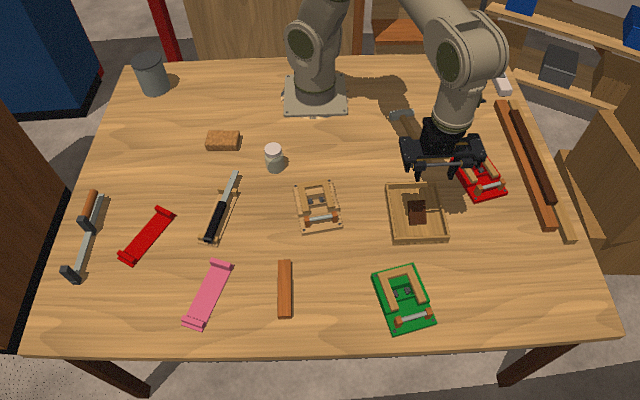

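View pics/t16.png

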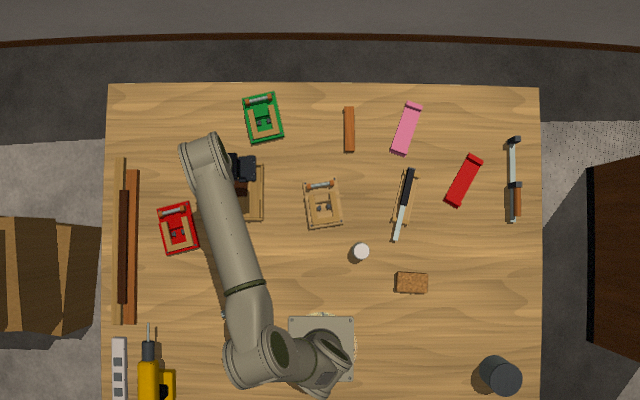

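The insert lies in the tray at wrist pixel (320,140), and the bar is in its starting pixels: scene view (208,240)–(236,171), top view (411,169)–(395,240). The visible bystanders have not moved. Handing in.

Run:
```python
from h import *
c=load('w16'); print('insert head centre',onz(c,(319,141),.04).round(3),'tray corners',onz(c,[(240,24),(405,24),(246,218),(390,221)],.035).round(3).tolist())
print(r.close_job())
```

```text
insert head centre [[0.559 0.287 0.04 ]] tray corners [[0.453, 0.21, 0.035]]
the job is handed in; nothing more can be done
None
```

The job is done and handed in at about 33 s of the 72 s. No verdict is reported, so what follows rests on my own checks.

**What I did:** I took the bar from the plywood rest and passed its blade over the rod and under the insert's exposed edge. Levering from about 32° to 10° sprang the insert loose. I laid the bar back at its grasp pose, lifted the insert out and lowered it until it touched the tray floor before letting go.

**Last checks**
- **Insert freed:** its measured top went from 42 mm to 50.6 mm. The text implies 51.5 mm, which is within my measuring error.
- **Insert in the tray:** it lies near the centre, at about (0.559, 0.287) against a tray centre of (0.544, 0.286).
- **Bar on its rest:** it shows in the same pixels as at the start, to about a pixel by eye, in both the scene and top views.
- **Bystanders:** the jar, sander and offcut look unmoved in the last views. The arm hid most of the mallet in both, but nothing went near it.
- **Forces:** the highest wrist reading I saw was about 14 N, when the insert touched the tray floor.

**Where checks disagreed or were missing**
- **Jig position:** the first estimate was about 1 mm off along the bar, which I corrected from the wrist camera before levering.
- **Bar height:** it read 25–27 mm in some fits against the stated 32 mm. The close-up view agreed with 32 mm, so I used that.
- **The lift itself:** I did not see the lip rise while levering, because the gripper hid it. I inferred the lift of about 12 mm from the bar's geometry and the insert's raised position afterwards.

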